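Proof-pull a filter cassette in the test stand

TASK

Take the orange spacer plate off the top of the stack and lay it squarely on the spacer already on the blue block, then lift the upper cassette off the stack, seat it flat in the sloping bed of the test stand, let go, and slide the red-handled fork latch fully home over it. Take hold of the cassette and pull it straight out from the bed with slowly rising force until the gauge pointer stands in the green band (about 15 N), hold it there for about a second without going past the band, ease it smoothly back to rest and let go, leaving it latched in. Leave the rest of the stack and the things around it where they are.

Things in the scene. Friction and masses are not known exactly. Their poses are not given: they have to be found in the camera images.
- spacer_top: Orange spacer plate 116 (its x) x 60 (its y) x 8 mm with plain edges, lying on top of the stack at the start. Origin: centre of its underside, z up. Grip it across its 60 mm width; it overhangs the cassette below by 5 mm on each long side.
- spacer_pile: Identical orange spacer plate lying on the blue block: the spacer pile. Origin: centre of its underside, 20 mm above the worktop. The first spacer goes on top of it, long sides together.
- pile_block: Fixed blue block 104 (x) x 48 (y) x 20 mm that carries the spacer pile. Origin: centre of its underside. Behind it and the stack stands a tall instrument whose front face is the plane x = 0.575 m, from y = -0.11 m to the left: carry things past it nearer to the robot.
- cassette: Upper filter cassette, under the top spacer. Dark foot 110 (its x) x 50 (its y) x 10 mm; on it, centred, an aluminium body 70 (x) x 50 (y), top 46 mm above the foot's underside, so a 20 mm shoulder is left at each end. Amber window on top. Origin: centre of underside, z up; same after a half turn. Grip across the 50 mm width by the body. 0.13 to 0.25 kg.
- cassette_low: Identical cassette at the bottom of the stack, on a fixed grey block 104 x 48 x 20 mm. Stays there. Origin: centre of its underside.
- spacer_mid: Identical orange spacer between the two cassettes. Stays there. Origin: centre of its underside.
- bed_seat (a point): Centre of the bed floor on the grey stand. z: outward normal, leaning 30 deg from vertical towards the robot; x up the slope; y level, left. The seated cassette's origin and axes lie here (or half turned). Bed: 9 mm high flared stops at both ends and four corners, 2.5 to 3 mm play round the foot; long sides open for fingers at |x| under 38 mm down to the floor, which goes on at the -y side.
- gauge (a joint): Travel (m) of the spring carriage (bed and latch together) outward along the bed's normal: 0 at rest, end stop 0.030. It starts to move at a pull of 6 to 7 N (weight of the cassette included), then about 1.4 mm per N (0.7 N/mm). The red pointer at the uphill end moves along a white scale post (top 37 mm above the bed floor): green band 0.008 to 0.018 (pulls of about 12 to 19 N), red above.
- latch (a joint): Travel (m) of the steel fork latch along +y of bed_seat: 0 open, clear of the bed at its -y side; 0.055 fully home. Stays where left (2 N friction). Home, its two tines (12 mm wide, at x = +-46 mm) stand 3 mm above the cassette's end shoulders: a pull lifts the cassette 3 mm, then the whole carriage.
- latch_handle (a point): Point midway in the latch's red upright tab, 10 mm below its top, 45 mm above the bed floor. Tab 26 (x) x 10 (y) x 36 mm (z) in the axes of bed_seat, which are also this point's. It stands 133 mm to the -y side of bed_seat when open, 78 mm when home.
- amber_bottle: Bystander: amber bottle with black cap, 60 x 125 mm, behind the stand. Origin: centre of its underside.
- timer: Bystander: white square timer 62 x 62 x 21 mm, right of the stand. Origin: centre of its underside.
- beaker_small: Bystander: small clear beaker 66 x 70 x 85 mm, left of the blocks. Origin: centre of its underside.

How it is judged:
By the outcome, as a careful person would: the job done as asked, in the order asked, and still so for the second after the job is handed in, with the robot touching nothing.
It also fails if it takes over 64 s, if anything falls off the work surface, if the arm or the gripper's body presses on something with over 40 N, if the wrist force passes 120 N, or if a joint passes its speed limit or range.

ROBOT

A 6-joint arm with a two-finger parallel gripper is mounted at the origin on a cart in front of the work surface, level with it; the furniture and walls round the work are solid. World frame = base frame: x ahead of the robot, y to its left, z up, the work surface at z = 0. Lengths are in m, angles in rad, forces in N, time in s.
With the tool pointing down it reaches from about 0.25 to 0.775 m from the base axis. Payload 8.9 kg.
Tool frame: the origin (TCP) lies at the very end of the fingers, on their centre line; the grasp point (between the pads) lies 19 mm behind it; y points along the fingers, z is the direction in which the jaws open and shut, and the axes are right-handed (so a half turn about y gives the same grasp; the last joint's range is limited). The gripper opens to 85 mm and grips with 20 to 120 N. Pads are 22 mm wide; open, the fingers measure 114 mm over their backs; the gripper's body (76 mm by 85 mm) begins 54 mm behind the grasp point. The pads swing forward as they close: fully open they stand 13 mm farther back than shut.
Start: joints at [-1.311, 0.291, -0.153, 1.127, 0, 1.431], TCP at [0.204, -0.484, 0.231] pointing down, gripper open.
Joint ranges: [-2.52, 2.52], [-0.91, 1.74], [-1.3, 1.37], [-1.96, 2.02], [-1.52, 1.47], [-3.14, 3.14]. Speed limits (rad/s): [2.22, 2.22, 2.79, 3.14, 3.14, 3.14].

INTERFACE

Orientations are given as a rotation vector (axis times angle).
In Python, from cell import * gives the robot as it stands. The module is installed in compiled form; this text tells all that it offers.
- The arm moves only by the shell command python3 -m jog 'ROWS' [OPENING] [FORCE]. ROWS is text: rows parted by semicolons, each of 6 numbers parted by spaces: the shift along the tool's x, y, z in units of 30 mm (1.0 is 30 mm), then the turn, a rotation vector about the tool's x, y, z in units of 6 degrees (1.0 is 6 degrees). In form: tx ty tz rx ry rz; .... A call has 1 to 20 rows; each row is the pose to reach, as a shift and turn from the pose measured when the call began, along the tool's axes at that moment; what a row does not reach only later rows make up. A row lasts 1/10 s, in which the tool goes at most 50 mm and 8.59 degrees, less where a joint would pass 70% of its speed; a pose out of reach is approached as far as the arm can. A call with a gripper value outside its range is refused whole. OPENING is the opening, from -1 (shut) to 1 (fully open), set as the call begins (- or left out, the last holds). The fingers move at their own pace and stop on an object; FORCE is the grip in N (left out, the last holds). Time passes only in rows, so rows that repeat a pose let the fingers close. It gives the time, the measured TCP pose, the force and the opening at its end, in the units of the state.
- observe(): the state, without advancing time (a new reading comes with each control period).
- snapshot(name): name is "scene" or "top"; returns a dict with "color" (420x560x3 uint8, red, green, blue), "camera_matrix" (3x3 intrinsics, pixels), "pose" (4x4, takes a point from camera to world coordinates). Camera axes: x right, y up, looking along -z (the intrinsics and any distortion apply to the point x, -y, -z); pixel columns grow to the right and rows downward; lengths in m; the calibration is good to about 2 mm. A picture is of the moment at which its call begins. There is no depth.
- sign_off(): hands the job in, once; it reports no verdict.
The state is a dict: "time": time; "joints": joint angles; "dq": joint speeds; "effort": joint torques, N m; "tcp_pos": TCP position; "orientation": TCP orientation; "ft_force": force on the tool from outside, world axes, zero at the start; "ft_torque": the same for the moment, N m; "opening": finger opening in m.
Only numpy, scipy, OpenCV 4.12 (cv2) and the standard library are available. Lean on these libraries where they do the work, as an engineer would, in place of code of your own. Each camera call takes 0.05 s, during which the arm holds its last target.

## Working session

There is one attempt and no reset: what is moved stays moved. The work goes in short steps, Python scripts to look and compute and a shell command to move; the robot and the scene stay as the last step left them, time stands still between calls to the robot, and variables do not carry over. Pictures are saved under pics/ and viewed, and the job is handed in when it is done.

```bash
mkdir -p pics; ls
python3 - <<'E'
from cell import *
import cv2
o=observe()
for k,v in o.items(): print(k,v)
for n in ("scene","top"):
    s=snapshot(n); cv2.imwrite(f"pics/{n}0.png",s["color"][:,:,::-1]); print(n,s["camera_matrix"],s["pose"],[k for k in s])
E
```

```text
pics
time 0.0
joints [-1.31129062e+00  2.91274179e-01 -1.54111900e-01  1.12670241e+00
  1.05559174e-05  1.43149918e+00]
dq [-0.00061718  0.00017295  0.00080113  0.00182495  0.00116922 -0.00077845]
effort [-8.59062334e-05 -5.37143290e+01  3.31371152e+01  1.60610885e-02
 -3.24220500e-04 -1.92446259e-05]
tcp_pos [ 0.20376193 -0.48337709  0.23074086]
orientation [-0.40472565  2.00370944 -2.0010732 ]
ft_force [-0.58630722 -0.00412428  0.77457039]
ft_torque [0.00992419 0.00247599 0.0596589 ]
opening 0.0859148697856908
scene [[380.87831441   0.         279.49553538]
 [  0.         380.87831441 206.11238175]
 [  0.           0.           1.        ]] [[-0.65783539  0.30580552 -0.68828452 -0.25865061]
 [-0.75299277 -0.28639671  0.59243465  0.66637054]
 [-0.01595264  0.90799775  0.41867124  0.5877755 ]
 [ 0.          0.          0.          1.        ]] ['color', 'camera_matrix', 'pose']
top [[535.5019739    0.         284.6667011 ]
 [  0.         535.5019739  212.43332544]
 [  0.           0.           1.        ]] [[-2.24647277e-02  9.93411702e-01 -1.12376719e-01  3.67400133e-01]
 [-9.99747278e-01 -2.24174922e-02  1.68407878e-03 -3.13210121e-02]
 [-8.46220656e-04  1.12386151e-01  9.93664248e-01  1.88107929e+00]
 [ 0.00000000e+00  0.00000000e+00  0.00000000e+00  1.00000000e+00]] ['color', 'camera_matrix', 'pose']
```

View pics/scene0.png

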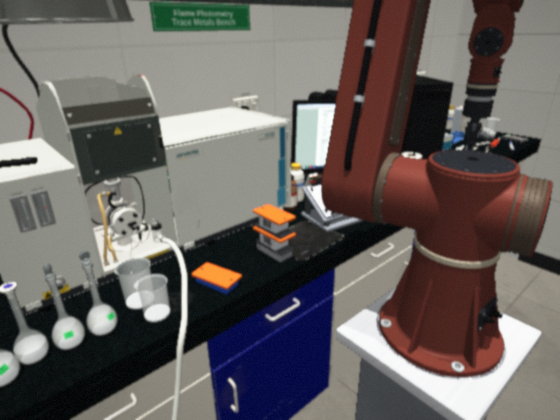

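View pics/top0.png

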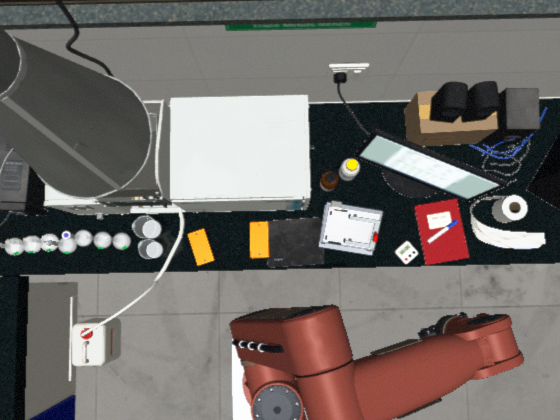

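Run:
```python
import cv2
t=cv2.imread("pics/top0.png"); c=t[180:280,180:440]; cv2.imwrite("pics/topz.png",cv2.resize(c,(780,300),interpolation=cv2.INTER_CUBIC))
t=cv2.imread("pics/scene0.png"); c=t[150:310,110:350]; cv2.imwrite("pics/scz.png",cv2.resize(c,(780,520),interpolation=cv2.INTER_CUBIC))
```

```text
(no output)
```

View pics/topz.png

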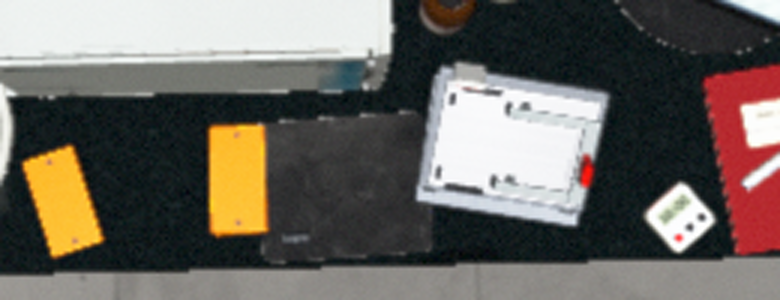

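View pics/scz.png

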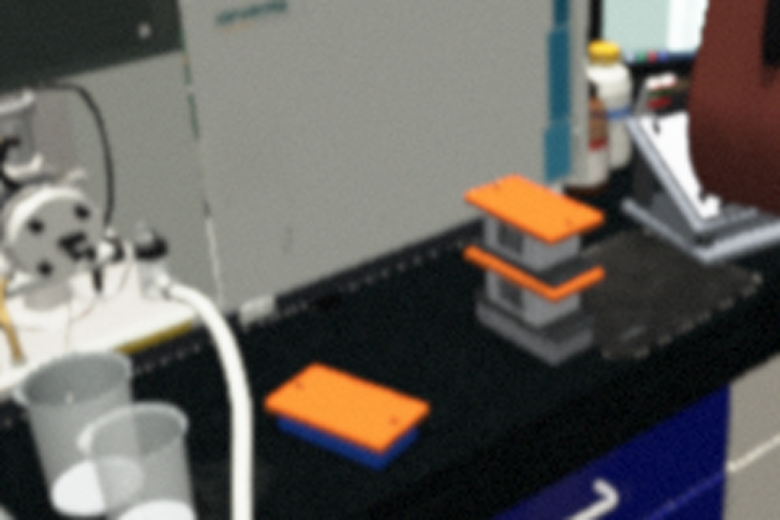

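```bash
cat > h.py <<'E'
import numpy as np, cv2
from cell import *
from scipy.spatial.transform import Rotation as R
def ray(s,u,v):
    K=s["camera_matrix"];P=np.array(s["pose"])
    d=np.array([(u-K[0,2])/K[0,0],-(v-K[1,2])/K[1,1],-1.0])
    return P[:3,3],P[:3,:3]@d
def onz(s,u,v,z):
    o,d=ray(s,u,v); return o+d*(z-o[2])/d[2]
def proj(s,p):
    K=s["camera_matrix"];P=np.array(s["pose"]); c=P[:3,:3].T@(np.asarray(p)-P[:3,3])
    return np.array([K[0,0]*c[0]/-c[2]+K[0,2],K[1,1]*-c[1]/-c[2]+K[1,2]])
def tri(s1,uv1,s2,uv2):
    o1,d1=ray(s1,*uv1);o2,d2=ray(s2,*uv2);d1=d1/np.linalg.norm(d1);d2=d2/np.linalg.norm(d2)
    A=np.c_[d1,-d2];t=np.linalg.lstsq(A,o2-o1,rcond=None)[0];a=o1+t[0]*d1;b=o2+t[1]*d2
    return (a+b)/2,np.linalg.norm(a-b)
def crop(s,r0,r1,c0,c1,k,name):
    cv2.imwrite("pics/"+name,cv2.resize(s["color"][r0:r1,c0:c1,::-1],None,fx=k,fy=k,interpolation=cv2.INTER_CUBIC))
def rectof(s,box,z,cond):
    "box r0 r1 c0 c1; threshold mask on 8x upsample; returns corners world at z"
    r0,r1,c0,c1=box;k=8
    im=cv2.resize(s["color"][r0:r1,c0:c1],None,fx=k,fy=k,interpolation=cv2.INTER_CUBIC).astype(int)
    m=cond(im).astype(np.uint8)
    cs,_=cv2.findContours(m,cv2.RETR_EXTERNAL,cv2.CHAIN_APPROX_NONE)
    c=max(cs,key=cv2.contourArea)[:,0,:]
    uv=(c+0.5)/k-0.5+[c0,r0]
    w=np.array([onz(s,u,v,z)[:2] for u,v in uv])
    rc=cv2.minAreaRect((w*1000).astype(np.float32))
    return rc,uv,w
orange=lambda im:(im[...,0]>140)&(im[...,0]-im[...,2]>90)&(im[...,1]>50)
E
python3 - <<'E'
from h import *
t=snapshot("top");s=snapshot("scene")
for nm,z,bt,bs in (("top",.128,(210,270,240,275),(198,230,248,300)),("pile",.028,(220,275,182,220),(255,295,185,250))):
    for cam,b in ((t,bt),(s,bs)):
        rc,uv,w=rectof(cam,b,z,orange); print(nm,np.round(rc[0],1),np.round(rc[1],1),round(rc[2],1), np.round(uv.min(0),1),np.round(uv.max(0),1))
c=s["color"];print(c[205:230,262:264].tolist())
E
```

```text
top [478.3  52.5] [121.4  63.7] 0.5 [249.2 221.1] [268.9 258.3]
top [474.4  59. ] [125.9  70.4] 0.8 [252.7 203.4] [294.8 224.3]
pile [464.6 259.6] [118.8  63.4] 17.5 [187.2 228.1] [213.9 265.3]
pile [461.1 263.9] [123.1  68.4] 17.9 [191.4 261.8] [241.1 288.1]
[[[184, 148, 124], [215, 154, 117]], [[214, 141, 99], [236, 148, 87]], [[233, 136, 71], [240, 138, 62]], [[245, 139, 56], [246, 141, 56]], [[251, 151, 56], [251, 152, 57]], [[252, 155, 57], [252, 158, 59]], [[253, 158, 58], [253, 157, 57]], [[252, 158, 58], [252, 156, 57]], [[251, 152, 56], [252, 156, 58]], [[243, 131, 48], [249, 145, 51]], [[213, 108, 48], [234, 121, 46]], [[156, 90, 59], [184, 94, 48]], [[125, 98, 87], [136, 86, 67]], [[110, 104, 103], [103, 85, 79]], [[105, 106, 107], [85, 84, 80]], [[104, 105, 105], [78, 79, 79]], [[102, 105, 106], [75, 77, 77]], [[102, 104, 106], [74, 74, 74]], [[104, 105, 106], [75, 76, 76]], [[108, 109, 110], [81, 82, 82]], [[108, 109, 109], [90, 94, 94]], [[94, 94, 94], [95, 96, 99]], [[77, 74, 72], [86, 85, 85]], [[98, 66, 54], [83, 68, 65]], [[160, 81, 43], [126, 73, 49]]]
```

Run:
```python
from h import *
t=snapshot("top")
crop(t,196,262,312,392,10,"stand.png")
o=observe(); Rm=R.from_rotvec(o["orientation"]).as_matrix(); print(Rm.round(3))
```

```text
[[-0.922 -0.     0.388]
 [-0.388  0.001 -0.922]
 [-0.    -1.    -0.001]]
```

View pics/stand.png

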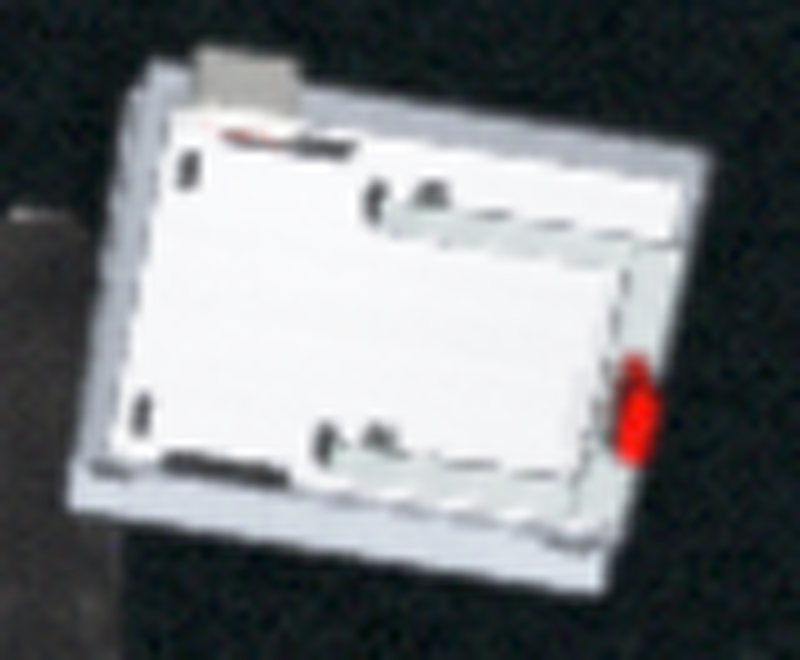

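```bash
cat >> h.py <<'E'
def down(yawz,tilt=None):
    "tool y down, tool z horizontal at yaw deg"
    a=np.radians(yawz); z=np.array([np.cos(a),np.sin(a),0]);y=np.array([0,0,-1.]);return np.c_[np.cross(y,z),y,z]
def delta(p,Rt=None):
    o=observe();R0=R.from_rotvec(o["orientation"]);p0=np.array(o["tcp_pos"])
    t=R0.inv().apply(np.asarray(p)-p0)/.03
    r=np.zeros(3) if Rt is None else (R0.inv()*R.from_matrix(Rt)).as_rotvec(degrees=True)/6
    return np.r_[t,r].round(3)
def st():
    o=observe();Rm=R.from_rotvec(o["orientation"]).as_matrix()
    print("t",round(o["time"],2),"p",np.round(np.array(o["tcp_pos"])*1000,1),"F",np.round(o["ft_force"],1),"op",round(o["opening"]*1000,1),"y",Rm[:,1].round(3),"z",Rm[:,2].round(3),"j",np.round(o["joints"],2))
E
python3 - <<'E'
from h import *
print(delta([.478,.0525,.26],down(90.5)))
print(delta([.30,-.2,.31]))
E
```

```text
[-1.5362e+01 -9.5700e-01 -1.2920e+01  0.0000e+00 -2.6275e+01 -8.0000e-03]
[-6.626 -2.627 -7.469  0.     0.     0.   ]
```

```bash
python3 -m jog '-6.6 -2.6 -7.4 0 -12 0; -6.6 -2.6 -7.4 0 -12 0; -6.6 -2.6 -7.4 0 -12 0; -6.6 -2.6 -7.4 0 -12 0; -6.6 -2.6 -7.4 0 -12 0; -6.6 -2.6 -7.4 0 -12 0; -15.36 -2 -12.92 0 -26.27 0; -15.36 -2 -12.92 0 -26.27 0; -15.36 -2 -12.92 0 -26.27 0; -15.36 -2 -12.92 0 -26.27 0; -15.36 -2 -12.92 0 -26.27 0; -15.36 -2 -12.92 0 -26.27 0; -15.36 -2 -12.92 0 -26.27 0; -15.36 -2 -12.92 0 -26.27 0; -15.36 -2 -12.92 0 -26.27 0; -15.36 -2 -12.92 0 -26.27 0; -15.36 -2 -12.92 0 -26.27 0; -15.36 -2 -12.92 0 -26.27 0; -15.36 -2 -12.92 0 -26.27 0; -15.36 -2 -12.92 0 -26.27 0' 1 30
python3 - <<'E'
from h import *
st()
s=snapshot("scene");t=snapshot("top")
cv2.imwrite("pics/s1.png",s["color"][:,:,::-1]);crop(s,130,310,180,400,3.5,"s1z.png");crop(t,196,262,312,392,10,"t1.png")
print(delta([.478,.0525,.1165],down(90.5)))
E
```

```text
time: 2.25
tcp_pos: [0.4779, 0.0525, 0.2912]
orientation: [-1.57, -0.007, 0.007]
ft_force: [0.4, -0.2, 0.1]
opening: 0.085
t 2.25 p [477.9  52.5 291.2] F [ 0.4 -0.2  0.1] op 85.0 y [-0.     0.001 -1.   ] z [-0.009  1.     0.001] j [-0.04  0.18 -0.14  1.25  0.   -0.05]
[ 5.000e-03  5.825e+00 -2.000e-03 -6.000e-03 -2.300e-02 -2.000e-03]
```

View pics/s1z.png

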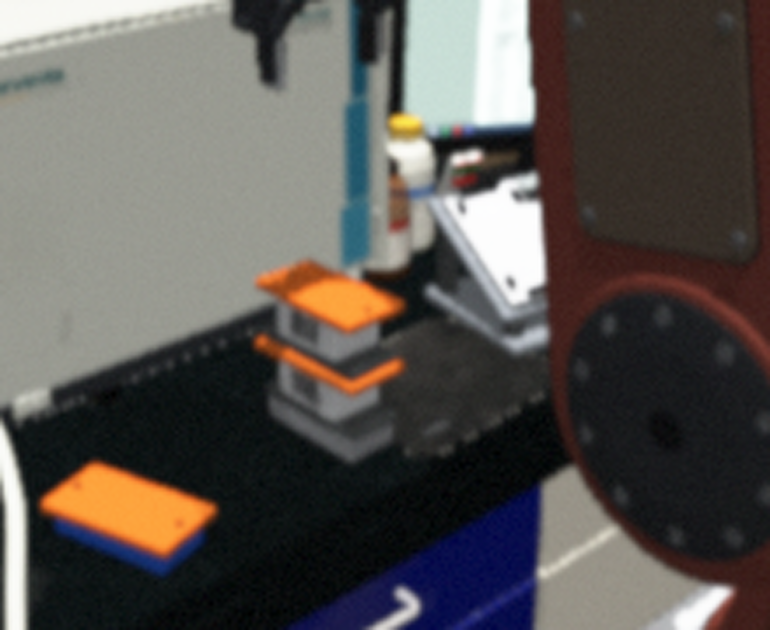

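```bash
python3 -m jog '0 1.5 0 0 0 0; 0 3 0 0 0 0; 0 4.2 0 0 0 0; 0 5 0 0 0 0; 0 5.5 0 0 0 0; 0 5.82 0 0 0 0; 0 5.82 0 0 0 0'
python3 - <<'E'
from h import *
st()
s=snapshot("scene");crop(s,150,260,220,330,6,"s2.png")
E
```

```text
time: 3.05
tcp_pos: [0.4772, 0.0526, 0.1158]
orientation: [-1.57, -0.003, 0.006]
ft_force: [-0.3, 1.3, -0.1]
opening: 0.0856
t 3.05 p [477.2  52.6 115.8] F [-0.3  1.3 -0.1] op 85.6 y [-0.002  0.001 -1.   ] z [-0.005  1.     0.001] j [-0.04  0.31 -0.45  0.81  0.   -0.05]
```

View pics/s2.png

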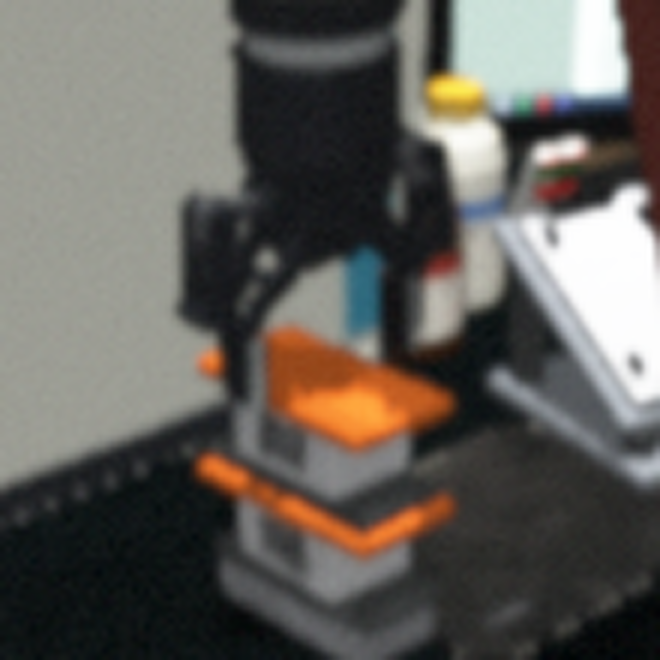

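```bash
python3 -m jog '0 0 0 0 0 0; 0 0 0 0 0 0; 0 0 0 0 0 0; 0 0 0 0 0 0; 0 0 0 0 0 0; 0 0 0 0 0 0' 0.1 30;  python3 - <<'E'
from h import *
st()
s=snapshot("scene");crop(s,150,260,220,330,6,"s3.png")
E
```

```text
time: 3.7
tcp_pos: [0.4786, 0.0526, 0.1179]
orientation: [-1.57, -0.005, 0.003]
ft_force: [-0.6, 0.6, 5.0]
opening: 0.0586
t 3.7 p [478.6  52.6 117.9] F [-0.6  0.6  5. ] op 58.6 y [ 0.001  0.001 -1.   ] z [-0.006  1.     0.001] j [-0.04  0.31 -0.45  0.81  0.   -0.05]
```

View pics/s3.png

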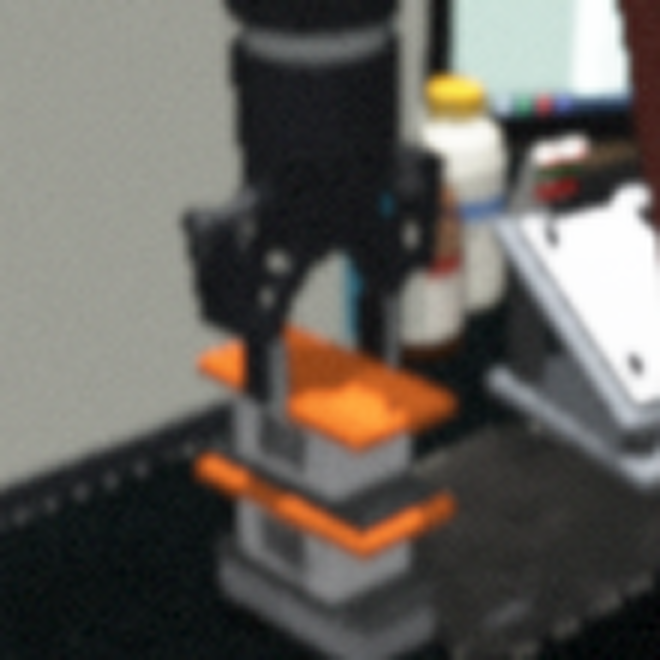

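```bash
python3 -m jog '0 -0.1 0 0 0 0; 0 -0.3 0 0 0 0; 0 -0.8 0 0 0 0; 0 -1.5 0 0 0 0; 0 -2 0 0 0 0; 0 -2 0 0 0 0';  python3 - <<'E'
from h import *
st()
s=snapshot("scene");crop(s,150,260,220,330,6,"s4.png")
t=snapshot("top")
rc,uv,w=rectof(t,(220,275,182,220),.028,orange);print(rc)
print(delta([.462,.26,.10],down(107.5)))
E
```

```text
time: 4.35
tcp_pos: [0.48, 0.0525, 0.1801]
orientation: [-1.57, -0.008, 0.0]
ft_force: [0.8, -0.2, -1.1]
opening: 0.0588
t 4.35 p [480.   52.5 180.1] F [ 0.8 -0.2 -1.1] op 58.8 y [ 0.005  0.    -1.   ] z [-0.006  1.     0.   ] j [-0.04  0.24 -0.36  0.96  0.   -0.05]
((464.61865234375, 259.6451110839844), (118.8779067993164, 63.37599563598633), 17.49270248413086)
[-5.220e-01  2.600e+00  6.916e+00 -3.000e-03 -2.864e+00  2.000e-02]
```

View pics/s4.png

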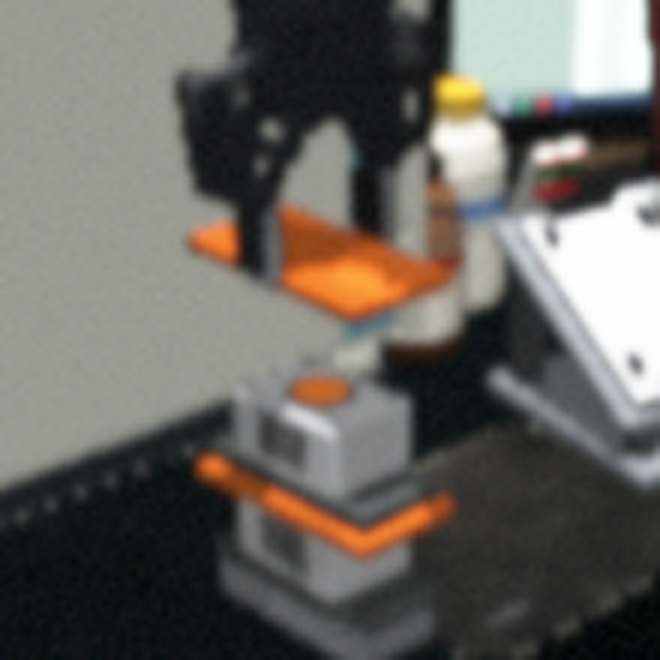

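```bash
python3 -m jog '0 0 1.5 0 -0.6 0; -0.2 0.4 3 0 -1.2 0; -0.3 1 4.3 0 -1.8 0; -0.4 2 5.6 0 -2.4 0; -0.48 2.6 6.5 0 -2.86 0; -0.49 2.6 6.9 0 -2.86 0; -0.49 2.6 6.9 0 -2.86 0; -0.49 2.6 6.9 0 -2.86 0';  python3 - <<'E'
from h import *
st()
s=snapshot("scene");crop(s,190,310,180,330,5,"s5.png")
crop(s,150,290,280,380,6,"st5.png")
print(delta([.4647,.2596,.03],down(107.5)))
E
```

```text
time: 5.25
tcp_pos: [0.4634, 0.2589, 0.1005]
orientation: [-1.558, -0.241, 0.237]
ft_force: [0.1, 0.0, 0.0]
opening: 0.0588
t 5.25 p [463.4 258.9 100.5] F [0.1 0.  0. ] op 58.8 y [ 0.003  0.    -1.   ] z [-0.299  0.954 -0.   ] j [ 0.37  0.41 -0.35  0.81 -0.    0.07]
[ 0.038  2.357  0.021  0.004 -0.02   0.028]
```

View pics/s5.png

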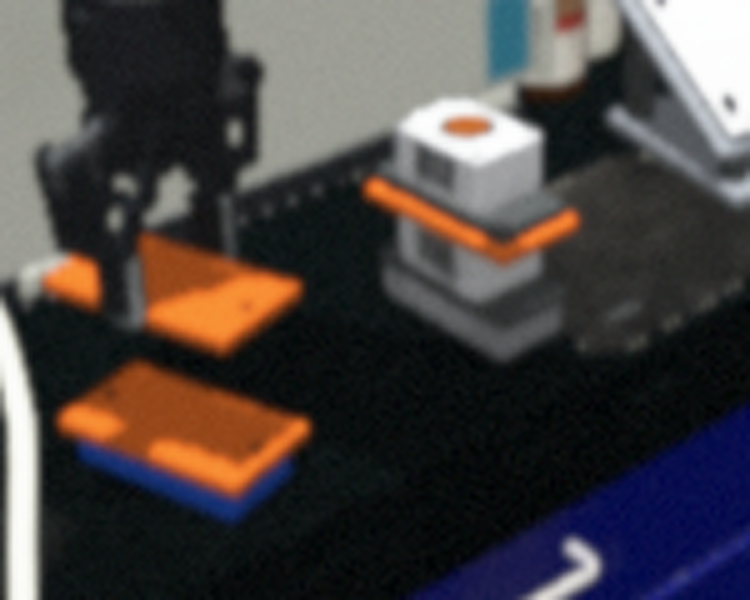

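View pics/st5.png

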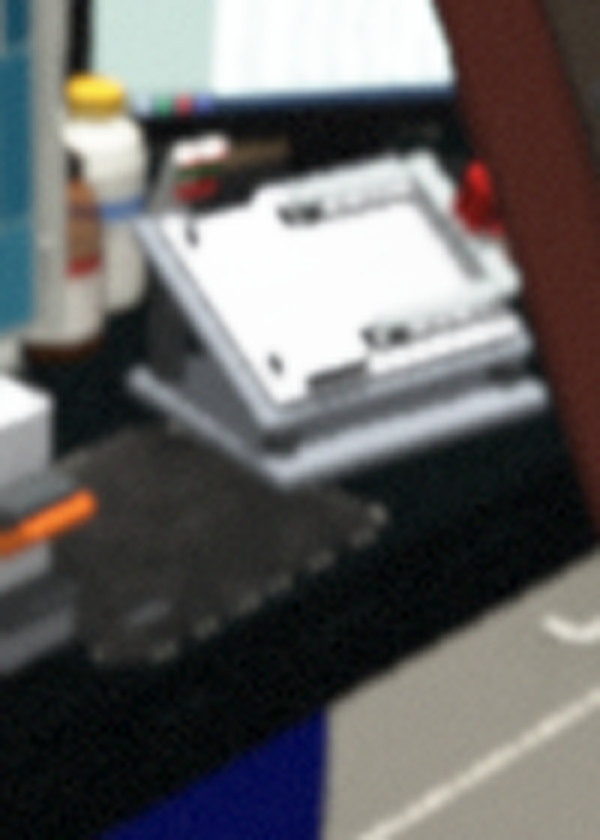

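```bash
python3 -m jog '0.04 0.7 0.02 0 0 0; 0.04 1.4 0.02 0 0 0; 0.04 1.9 0.02 0 0 0; 0.04 2.2 0.02 0 0 0; 0.04 2.35 0.02 0 0 0; 0.04 2.4 0.02 0 0 0; 0.04 2.4 0.02 0 0 0';  python3 - <<'E'
from h import *
st()
s=snapshot("scene");crop(s,230,310,180,260,8,"s6.png")
t=snapshot("top");np.savez("stand.npz",sc=s["color"],tc=t["color"])
print(delta([.4647,.2596,.0262],down(107.5)))
E
```

```text
time: 6.0
tcp_pos: [0.4653, 0.2595, 0.0293]
orientation: [-1.557, -0.241, 0.235]
ft_force: [0.1, -0.6, -0.7]
opening: 0.0592
t 6.0 p [465.3 259.5  29.3] F [ 0.1 -0.6 -0.7] op 59.2 y [ 0.004  0.001 -1.   ] z [-0.298  0.954 -0.   ] j [ 0.37  0.5  -0.42  0.64 -0.    0.07]
[-0.02   0.106  0.002  0.003 -0.02   0.038]
```

View pics/s6.png

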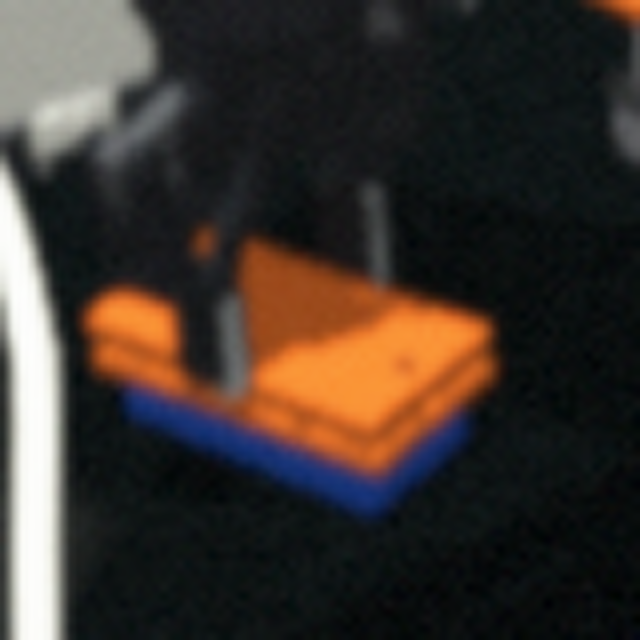

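```bash
python3 -m jog '-0.02 0.04 0 0 0 0; -0.02 0.07 0 0 0 0; -0.02 0.1 0 0 0 0; -0.02 0.1 0 0 0 0';  python3 -c "
from h import *
st()"
```

```text
time: 6.5
tcp_pos: [0.4646, 0.2595, 0.0263]
orientation: [-1.557, -0.241, 0.235]
ft_force: [0.4, -0.4, -0.6]
opening: 0.0587
t 6.5 p [464.6 259.5  26.3] F [ 0.4 -0.4 -0.6] op 58.7 y [ 0.004  0.001 -1.   ] z [-0.299  0.954 -0.   ] j [ 0.37  0.51 -0.43  0.63 -0.    0.07]
```

```bash
python3 -m jog '0 0.03 0 0 0 0; 0 0.05 0 0 0 0; 0 0.08 0 0 0 0; 0 0.08 0 0 0 0';  python3 -c "
from h import *
st()"
```

```text
time: 6.9
tcp_pos: [0.4647, 0.2596, 0.0257]
orientation: [-1.557, -0.242, 0.234]
ft_force: [-8.1, -4.3, 27.2]
opening: 0.0587
t 6.9 p [464.7 259.6  25.7] F [-8.1 -4.3 27.2] op 58.7 y [ 0.005  0.001 -1.   ] z [-0.299  0.954 -0.   ] j [ 0.37  0.51 -0.43  0.63 -0.    0.07]
```

```bash
python3 -m jog '0 0 0 0 0 0; 0 -0.01 0 0 0 0' ;python3 -m jog '0 0 0 0 0 0; 0 0 0 0 0 0;  0 0 0 0 0 0; 0 0 0 0 0 0' 1;  python3 -c "
from h import *
st()"; python3 -m jog '0 -0.5 0 0 0 0; 0 -1.5 0 0 0 0; 0 -3 0 0 0 0; 0 -4.5 0 0 0 0;0 -5 0 0 0 0;0 -5 0 0 0 0'
python3 - <<'E'
from h import *
st()
s=snapshot("scene");crop(s,230,310,180,260,8,"s7.png")
t=snapshot("top");np.savez("stand2.npz",sc=s["color"],tc=t["color"])
crop(s,150,250,290,370,8,"st7.png")
rc,uv,w=rectof(t,(220,275,182,220),.036,orange);print(rc)
rc,uv,w=rectof(s,(250,295,185,250),.036,orange);print(rc)
E
```

```text
time: 7.1
tcp_pos: [0.465, 0.2597, 0.0264]
orientation: [-1.557, -0.243, 0.234]
ft_force: [-0.2, 0.2, -1.1]
opening: 0.059
time: 7.5
tcp_pos: [0.4649, 0.2597, 0.0262]
orientation: [-1.557, -0.242, 0.234]
ft_force: [-0.5, 0.4, 0.3]
opening: 0.0852
t 7.5 p [464.9 259.7  26.2] F [-0.5  0.4  0.3] op 85.2 y [ 0.005  0.001 -1.   ] z [-0.299  0.954 -0.   ] j [ 0.37  0.51 -0.43  0.63 -0.    0.07]
time: 8.1
tcp_pos: [0.4658, 0.2602, 0.1788]
orientation: [-1.556, -0.246, 0.23]
ft_force: [0.2, -0.2, -0.5]
opening: 0.0855
t 8.1 p [465.8 260.2 178.8] F [ 0.2 -0.2 -0.5] op 85.5 y [ 0.01   0.003 -1.   ] z [-0.299  0.954 -0.   ] j [ 0.37  0.33 -0.24  0.99 -0.    0.07]
((440.5439758300781, 251.3016357421875), (67.27105712890625, 63.19622802734375), 17.40088653564453)
((457.44891357421875, 266.5227966308594), (129.89907836914062, 76.30547332763672), 17.734365463256836)
```

View pics/s7.png

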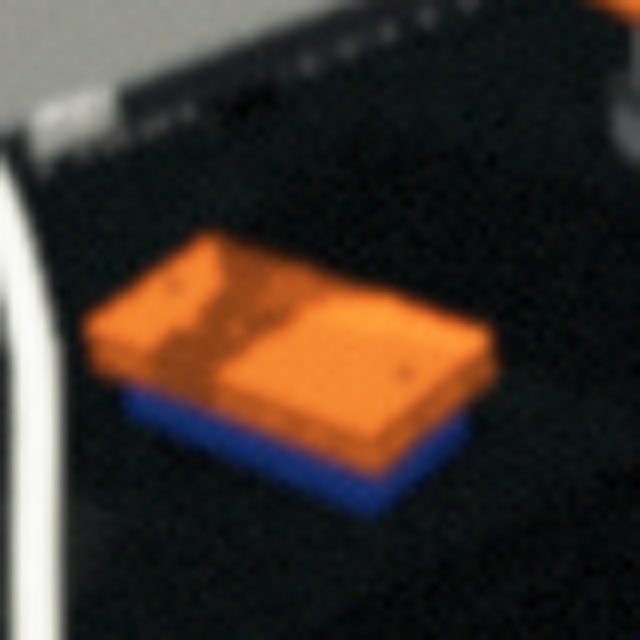

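View pics/st7.png

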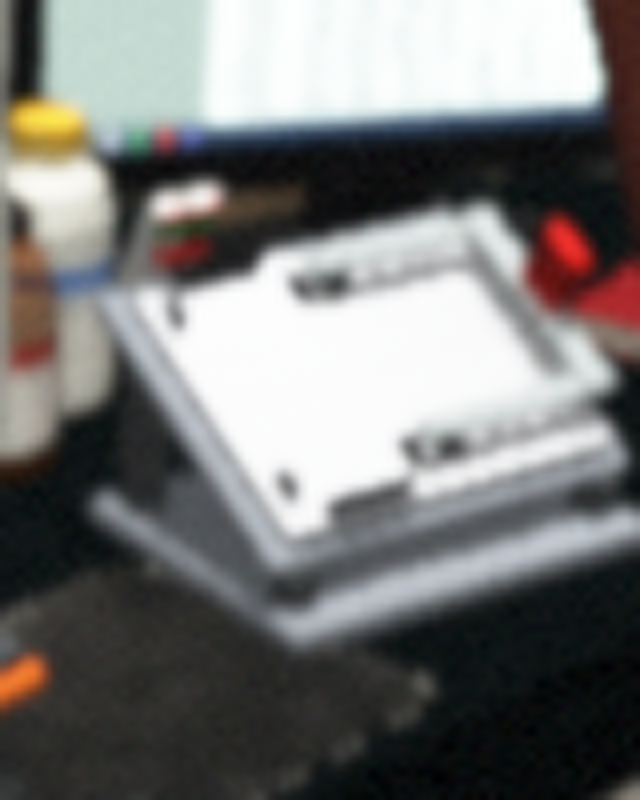

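```bash
cat > st.py <<'E'
from h import *
d=np.load("stand2.npz")
t=snapshot("top");s=snapshot("scene");T=dict(t,color=d["tc"]);S=dict(s,color=d["sc"])
def blob(c,box,f):
    r0,r1,c0,c1=box;im=c["color"][r0:r1,c0:c1].astype(float);w=f(im);w[w<0.25*w.max()]=0
    yy,xx=np.mgrid[r0:r1,c0:c1];return np.array([(xx*w).sum()/w.sum(),(yy*w).sum()/w.sum()])
dark=lambda im:np.clip(200-im.mean(2),0,None)
red=lambda im:np.clip(im[...,0]-im[...,1:].max(2)-40,0,None)
def bx(u,v,off,k,hw,hh): 
    c=u/k+off[0];r=v/k+off[1];return (int(round(r-hh)),int(round(r+hh))+1,int(round(c-hw)),int(round(c+hw))+1)
tp=dict(pp=(188,170),np_=(140,412),pn=(375,205),nn=(325,440))
sp=dict(pp=(178,312),np_=(288,487),pn=(305,287),nn=(412,447))
P={}
for k in tp:
    a=blob(T,bx(*tp[k],(311.5,195.5),10,1.5,2.5),dark);b=blob(S,bx(*sp[k],(289.5,149.5),8,1.5,2),dark)
    p,g=tri(T,a,S,b);P[k]=p;print(k,a.round(2),b.round(2),(p*1000).round(1),"gap",round(g*1000,1))
c=sum(P.values())/4;ex=(P["pp"]+P["pn"]-P["np_"]-P["nn"])/2;ey=(P["pp"]+P["np_"]-P["pn"]-P["nn"])/2
print("centre",c*1000,"ex",np.linalg.norm(ex)*1e3,ex/np.linalg.norm(ex),"ey",np.linalg.norm(ey)*1e3,ey/np.linalg.norm(ey))
a=blob(T,(230,244,372,379),red);b=blob(S,(175,189,354,366),red)
p,g=tri(T,a,S,b);print("red",a,b,p*1000,g*1000)
E
python3 st.py
```

```text
pp [330.47 212.46] [311.54 187.7 ] [ 564.9 -186.2  109.2] gap 1.7
np_ [325.68 236.96] [325.45 210.25] [ 486.8 -171.9   57.6] gap 1.3
pn [349.02 215.43] [327.94 185.35] [ 552.3 -249.9  104. ] gap 3.2
nn [344.03 239.97] [341.27 205.78] [ 474.6 -234.4   57.9] gap 0.0
centre [ 519.64775466 -210.60391452   82.153533  ] ex 93.09638511427492 [ 0.83604519 -0.15972117  0.5248977 ] ey 64.36276080930637 [0.19247704 0.98055792 0.0381937 ]
red [375.25973319 237.46011435] [360.88091954 181.96321839] [ 476.42083083 -331.91786757  115.76667366] 2.0154249306558247
```

Run:
```python
from h import *
d=np.load("stand2.npz");cv2.imwrite("pics/t7.png",cv2.resize(d["tc"][200:275,230:310,::-1],None,fx=9,fy=9,interpolation=cv2.INTER_CUBIC))
cv2.imwrite("pics/s7b.png",cv2.resize(d["sc"][195:275,240:310,::-1],None,fx=9,fy=9,interpolation=cv2.INTER_CUBIC))
```

```text
(no output)
```

View pics/t7.png

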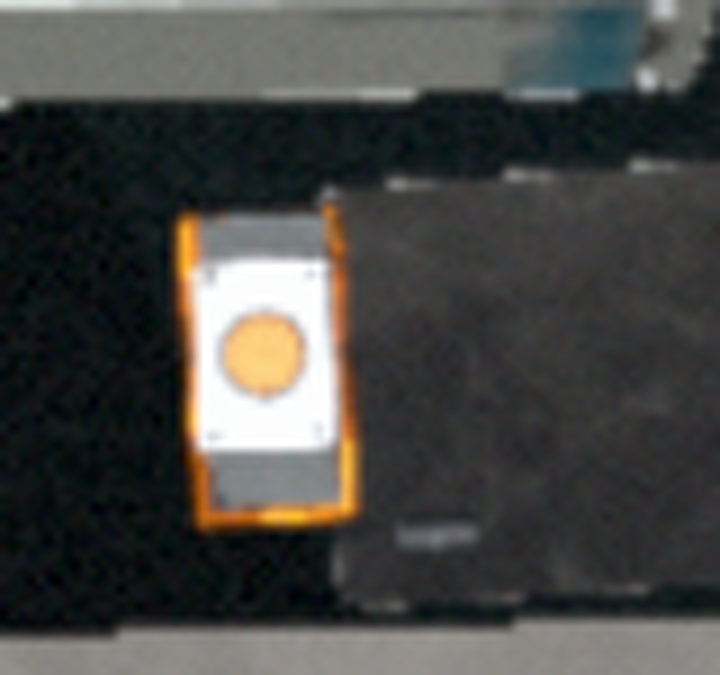

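View pics/s7b.png

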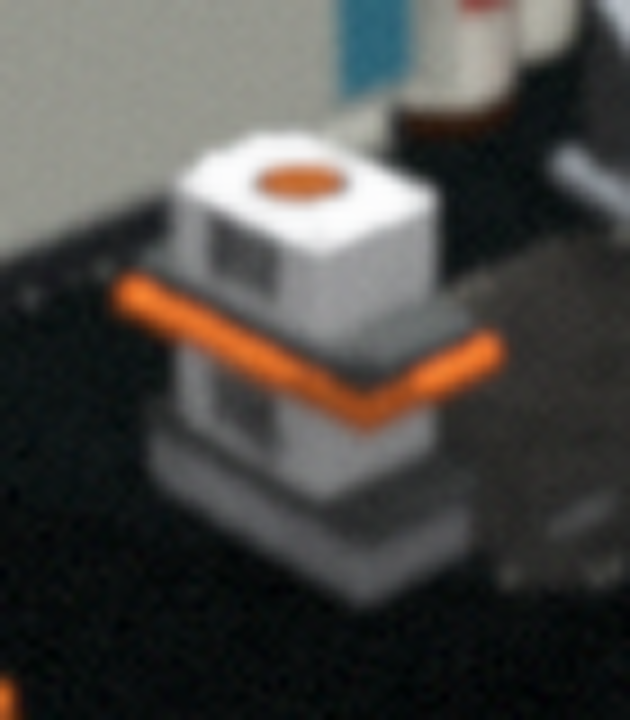

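```bash
cat >> st.py <<'E'
print('---')
white=lambda im:im.min(2)>175
notbg=lambda im:(im.min(2)>180)|((im[...,0]>200)&(im[...,0]-im[...,2]>60)&(im[...,2]>75))
rc,uv,w=rectof(T,(226,253,250,269),.120,notbg);print("body top",rc,uv.min(0),uv.max(0))
am=lambda im:np.clip(im[...,0]-im[...,2]-60,0,None)
a=blob(T,(233,246,253,265),am); b=blob(S,(211,220,265,282),lambda im:np.clip(im[...,0]-im[...,2]-30,0,None))
print("disc",a,b,onz(T,*a,.1205)*1e3,onz(S,*b,.1205)*1e3,tri(T,a,S,b))
E
python3 st.py | sed '1,/---/d'
```

```text
body top ((484.1336975097656, 53.67750549316406), (79.01996612548828, 53.536460876464844), 1.724343180656433) [250.0625 226.3125] [266.9375 249.6875]
disc [258.79008926 238.8128655 ] [273.00360268 214.74935666] [481.09790426  52.78243847 120.5       ] [478.53666334  56.33717995 120.5       ] (array([0.48155092, 0.05323562, 0.11835472]), np.float64(0.0009392011887850825))
```

Run:
```python
from h import *
print(delta([.4815,.0530,.19],down(91.2)))
print(delta([.4815,.0530,.083],down(91.2)))
```

```text
[-1.476e+00 -5.070e-01 -6.740e+00  1.000e-03  2.698e+00  2.700e-02]
[-1.486e+00  3.060e+00 -6.738e+00  1.000e-03  2.698e+00  2.700e-02]
```

```bash
python3 -m jog '-0.3 -0.3 -1.5 0 0.6 0.03; -0.6 -0.5 -3 0 1.2 0.03; -1 -0.5 -4.5 0 1.8 0.03; -1.3 -0.5 -6 0 2.4 0.03; -1.48 -0.5 -6.74 0 2.7 0.03; -1.48 -0.5 -6.74 0 2.7 0.03; -1.48 -0.5 -6.74 0 2.7 0.03; -1.48 1 -6.74 0 2.7 0.03; -1.48 2 -6.74 0 2.7 0.03; -1.48 2.6 -6.74 0 2.7 0.03; -1.48 2.95 -6.74 0 2.7 0.03; -1.48 2.95 -6.74 0 2.7 0.03'
python3 - <<'E'
from h import *
st()
s=snapshot("scene");crop(s,150,270,230,330,6,"s8.png")
print(delta([.4815,.0530,.083],down(91.2)))
E
```

```text
time: 9.6
tcp_pos: [0.4806, 0.054, 0.0852]
orientation: [-1.571, -0.015, 0.02]
ft_force: [0.0, 0.3, 0.1]
opening: 0.0855
t 9.6 p [480.6  54.   85.2] F [0.  0.3 0.1] op 85.5 y [-0.003  0.    -1.   ] z [-0.022  1.     0.   ] j [-0.04  0.36 -0.48  0.73 -0.   -0.06]
[ 0.003  0.106 -0.025 -0.     0.011 -0.011]
```

View pics/s8.png

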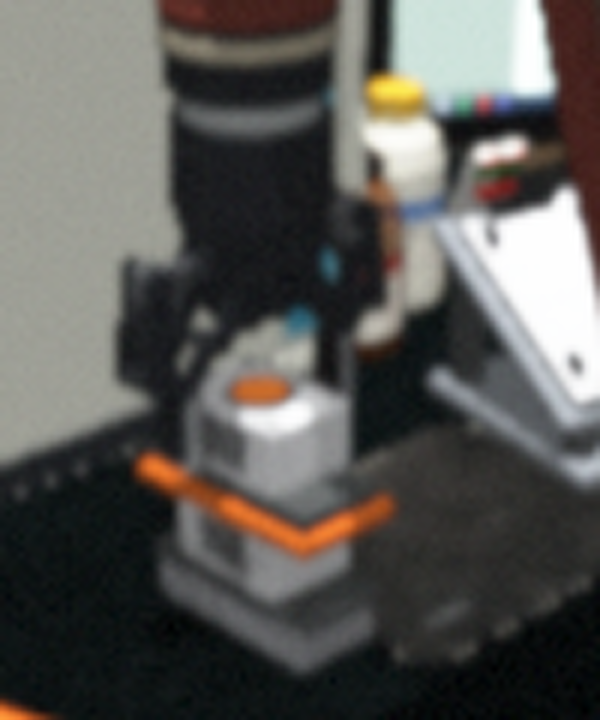

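```bash
python3 -m jog '0 0.06 -0.025 0 0 0; 0 0.06 -0.025 0 0 0;0 0.06 -0.025 0 0 0'; python3 -m jog '0 0 0 0 0 0;0 0 0 0 0 0;0 0 0 0 0 0;0 0 0 0 0 0;0 0 0 0 0 0;0 0 0 0 0 0;0 0 0 0 0 0' -0.2 60
python3 - <<'E'
from h import *
st()
s=snapshot("scene");crop(s,150,270,230,330,6,"s9.png")
E
python3 -m jog '0 -0.1 0 0 0 0; 0 -0.3 0 0 0 0;0 -0.7 0 0 0 0;0 -1.2 0 0 0 0; 0 -1.2 0 0 0 0'
python3 - <<'E'
from h import *
st()
s=snapshot("scene");crop(s,150,270,230,330,6,"s10.png")
E
```

```text
time: 9.95
tcp_pos: [0.482, 0.053, 0.085]
orientation: [-1.571, -0.017, 0.017]
ft_force: [0.3, -0.0, -0.2]
opening: 0.085
time: 10.65
tcp_pos: [0.4823, 0.0529, 0.0855]
orientation: [-1.571, -0.018, 0.017]
ft_force: [-0.8, -0.5, 4.8]
opening: 0.0493
t 10.65 p [482.3  52.9  85.5] F [-0.8 -0.5  4.8] op 49.3 y [ 0.001 -0.    -1.   ] z [-0.022  1.    -0.   ] j [-0.04  0.36 -0.48  0.73 -0.   -0.06]
time: 11.2
tcp_pos: [0.4835, 0.0529, 0.1232]
orientation: [-1.571, -0.02, 0.014]
ft_force: [0.4, -0.2, -2.0]
opening: 0.049
t 11.2 p [483.5  52.9 123.2] F [ 0.4 -0.2 -2. ] op 49.0 y [ 0.004 -0.    -1.   ] z [-0.022  1.    -0.   ] j [-0.04  0.31 -0.43  0.82 -0.   -0.06]
```

View pics/s10.png

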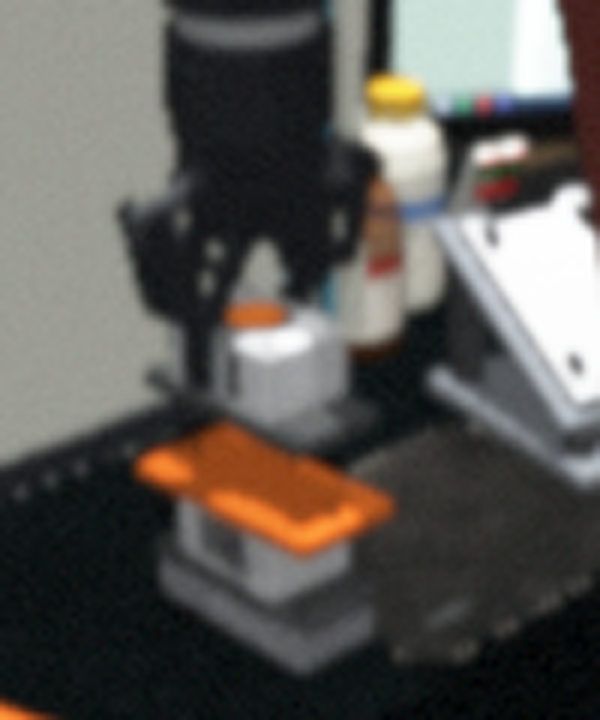

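```bash
cat >> h.py <<'E'
def bedR(psi=-11.):
    p=np.radians(psi);c,s_=np.cos(p),np.sin(p);k=np.cos(np.pi/6)
    return np.c_[[k*c,k*s_,.5],[-s_,c,0],[-.5*c,-.5*s_,k]]
def bedtool(psi=-11.):
    B=bedR(psi);return np.c_[B[:,0],-B[:,2],B[:,1]]
SEAT=np.array([.5218,-.211,.0803])
def bedp(x,y,n,psi=-11.,seat=SEAT): return seat+bedR(psi)@np.array([x,y,n])
E
python3 - <<'E'
from h import *
print(delta(bedp(.0008,0,.0815),bedtool()),bedp(.0008,0,.0815))
E
```

```text
[-0.201 -0.966 -8.539 -0.535  1.997 -4.955] [ 0.48247878 -0.20335673  0.15128107]
```

```bash
python3 -m jog '0 -1.2 0 0 0 0; 0 -2 -0.5 0 0 0; 0 -2.2 -1.8 0 0.3 -0.8; 0 -2.2 -3.2 -0.1 0.7 -1.8; 0 -2.2 -4.6 -0.2 1.1 -2.8; -0.1 -2.1 -6 -0.4 1.5 -3.8; -0.2 -2 -7.2 -0.5 1.8 -4.6; -0.2 -1.6 -8.2 -0.53 2 -4.95; -0.2 -1.2 -8.54 -0.53 2 -4.95; -0.2 -0.97 -8.54 -0.53 2 -4.95; -0.2 -0.97 -8.54 -0.53 2 -4.95; -0.2 -0.97 -8.54 -0.53 2 -4.95'
python3 - <<'E'
from h import *
st()
print(delta(bedp(.0008,0,.0815),bedtool()),bedp(.0008,0,.0815))
s=snapshot("scene");crop(s,130,230,280,380,6,"s11.png")
t=snapshot("top");crop(t,196,262,312,392,9,"t11.png")
E
```

```text
time: 12.45
tcp_pos: [0.4825, -0.2024, 0.1512]
orientation: [-1.575, -0.263, -0.558]
ft_force: [0.6, -0.2, -0.3]
opening: 0.0492
t 12.45 p [ 482.5 -202.4  151.2] F [ 0.6 -0.2 -0.3] op 49.2 y [ 0.49  -0.094 -0.867] z [0.19  0.982 0.001] j [-0.69  0.04 -0.87  0.19  0.24 -0.44]
[ 0.005 -0.    -0.031 -0.013  0.002 -0.013] [ 0.48247878 -0.20335673  0.15128107]
```

View pics/s11.png

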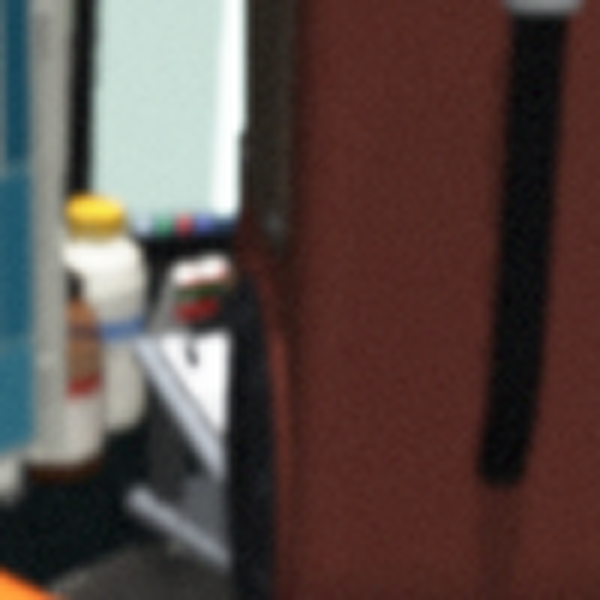

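View pics/t11.png

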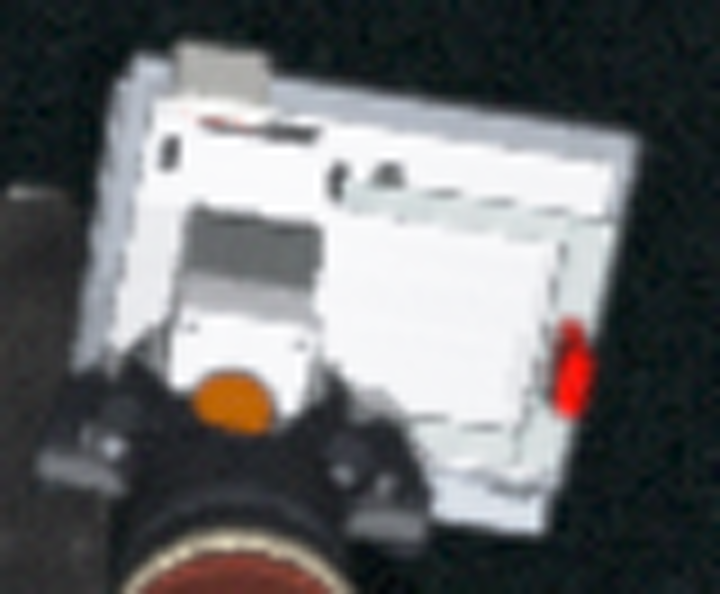

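Run:
```python
from h import *
o=observe();Rm=R.from_rotvec(o["orientation"]).as_matrix();p=np.array(o["tcp_pos"])
t=snapshot("top")
org=p+Rm@[-.0008,.0115,0]
def cp(x,y,z): # cassette frame: x=tool x, y=tool z, z=-tool y
    return org+Rm@np.array([x,-z,y])
tz=lambda q:(np.array(q)+.5-np.array([312,196]))*9-.5
for c in ((.055,.025,.01),(.055,-.025,.01),(.035,.025,.01),(.035,-.025,.01),(.035,.025,.046),(.035,-.025,.046)): print(c,tz(proj(t,cp(*c))).round(1))
print("bed marks predicted with SEAT")
for c in ((.0465,.031),(.0465,-.031),(-.0465,.031),(-.0465,-.031)): print(c,tz(proj(t,bedp(*c,.0045))).round(1))
im=cv2.cvtColor(t["color"],cv2.COLOR_RGB2GRAY)
print(im[220:226,330:352])
```

```text
(0.055, 0.025, 0.01) [190.2 213.5]
(0.055, -0.025, 0.01) [329.3 237. ]
(0.035, 0.025, 0.01) [180.1 263.9]
(0.035, -0.025, 0.01) [318.5 287.3]
(0.035, 0.025, 0.046) [179.7 306.5]
(0.035, -0.025, 0.046) [320.8 330.3]
bed marks predicted with SEAT
(0.0465, 0.031) [172.5 150.5]
(0.0465, -0.031) [338.  178.6]
(-0.0465, 0.031) [128.2 373. ]
(-0.0465, -0.031) [290.2 400.7]
[[235 233 198 136 109 100  98  95  91  93 102 126 152 164 165 178 194 238
  248 248 248 246]
 [236 232 165 113 106 103 103 104 102 104 105 100 100  96  89  96 109 147
  234 248 249 249]
 [235 233 161 113 102 106 106 106 105 107 106 103 103 101 104 110 104 124
  217 245 247 248]
 [236 228 147 106 105 102 107 104 104 104 106 104 105 106 109 105 106 142
  239 247 248 248]
 [230 206 140 109 105 104 104 103 104 106 106 103 107 106 107 109 105 140
  239 248 249 249]
 [232 193 136 115 112 108 107 107 107 106 105 106 105 105 109 108 108 151
  241 248 249 248]]
```

Run:
```python
from h import *
t=snapshot("top");im=cv2.cvtColor(t["color"],cv2.COLOR_RGB2GRAY).astype(float)
def cross(prof,th):
    for i in range(len(prof)-1):
        if (prof[i]-th)*(prof[i+1]-th)<0: return i+(prof[i]-th)/(prof[i]-prof[i+1])
tz=lambda u,v:((u+.5-312)*9-.5,(v+.5-196)*9-.5)
pts=[]
for c in range(334,346):
    r=cross(im[214:225,c],172); pts.append(tz(c,214+r)); 
print(np.round(pts,1).tolist()); print("up edge fit",np.polyfit(*np.array(pts).T,1))
for r in range(221,227):
    a=328+cross(im[r,328:336],172); b=344+cross(im[r,344:351],172); print(r,np.round(tz(a,r),1),np.round(tz(b,r),1))
```

```text
[[202.0, 204.3], [211.0, 207.2], [220.0, 209.1], [229.0, 209.9], [238.0, 211.3], [247.0, 212.1], [256.0, 213.2], [265.0, 216.3], [274.0, 217.4], [283.0, 218.7], [292.0, 219.1], [301.0, 220.5]]
up edge fit [1.57947732e-01 1.73536648e+02]
221 [182.6 229. ] [321.4 229. ]
222 [182.4 238. ] [323.8 238. ]
223 [181.3 247. ] [322.2 247. ]
224 [179.4 256. ] [322.1 256. ]
225 [178.4 265. ] [321.6 265. ]
226 [173.7 274. ] [318.4 274. ]
```

```bash
python3 -m jog '0 0.6 -0.05 0 0 0; 0 1.2 -0.05 0 0 0; 0 1.6 -0.05 0 0 0; 0 1.85 -0.05 0 0 0; 0 1.85 -0.05 0 0 0; 0 1.85 -0.05 0 0 0'
python3 - <<'E'
from h import *
st()
print(delta(bedp(.0008,-.0006,.0265),bedtool()))
t=snapshot("top");crop(t,196,262,312,392,9,"t12.png")
E
```

```text
time: 13.25
tcp_pos: [0.51, -0.2094, 0.1042]
orientation: [-1.576, -0.265, -0.559]
ft_force: [0.5, 0.5, -1.4]
opening: 0.0495
t 13.25 p [ 510.  -209.4  104.2] F [ 0.5  0.5 -1.4] op 49.5 y [ 0.491 -0.095 -0.866] z [0.189 0.982 0.   ] j [-0.66  0.18 -0.88  0.03  0.23 -0.41]
[-0.029  0.003  0.003 -0.008  0.012  0.002]
```

View pics/t12.png

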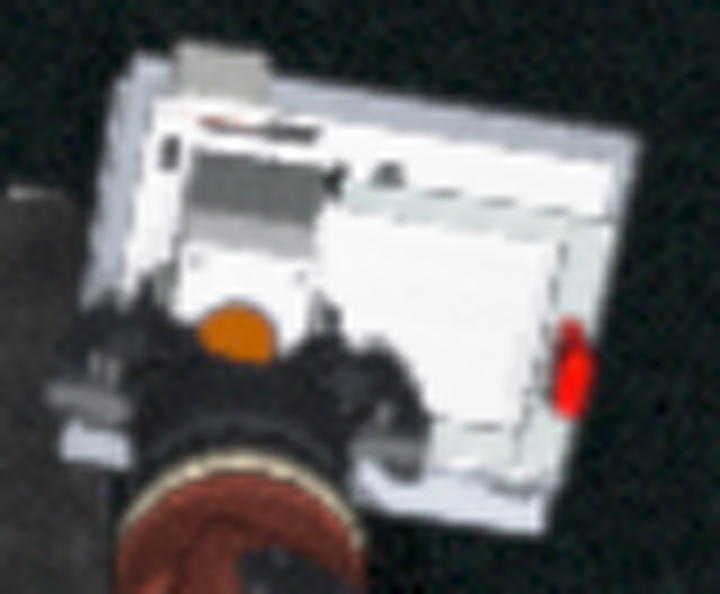

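```bash
python3 -m jog '-0.03 0.08 0 0 0 0; -0.03 0.16 0 0 0 0; -0.03 0.22 0 0 0 0; -0.03 0.28 0 0 0 0; -0.03 0.28 0 0 0 0'
python3 - <<'E'
from h import *
st()
print(delta(bedp(.0008,-.0006,.0175),bedtool()))
E
python3 -m jog '0 0.04 0 0 0 0; 0 0.08 0 0 0 0; 0 0.12 0 0 0 0; 0 0.12 0 0 0 0'
python3 - <<'E'
from h import *
st()
print(delta(bedp(.0008,-.0006,.0115),bedtool()))
E
```

```text
time: 13.8
tcp_pos: [0.5134, -0.2102, 0.0965]
orientation: [-1.576, -0.265, -0.559]
ft_force: [-0.4, 0.2, -1.0]
opening: 0.0492
t 13.8 p [ 513.4 -210.2   96.5] F [-0.4  0.2 -1. ] op 49.2 y [ 0.491 -0.095 -0.866] z [0.19  0.982 0.   ] j [-0.65  0.21 -0.88  0.    0.23 -0.41]
[-0.002  0.022  0.008 -0.006  0.011  0.004]
time: 14.2
tcp_pos: [0.5152, -0.2105, 0.0932]
orientation: [-1.576, -0.265, -0.559]
ft_force: [0.2, 0.7, -1.8]
opening: 0.0492
t 14.2 p [ 515.2 -210.5   93.2] F [ 0.2  0.7 -1.8] op 49.2 y [ 0.491 -0.095 -0.866] z [0.189 0.982 0.   ] j [-0.65  0.21 -0.88 -0.01  0.22 -0.41]
[ 0.     0.098  0.006 -0.007  0.011  0.002]
```

```bash
python3 -m jog '0 0.03 0 0 0 0; 0 0.06 0 0 0 0; 0 0.06 0 0 0 0'; python3 -m jog '0 0.03 0 0 0 0; 0 0.06 0 0 0 0; 0 0.06 0 0 0 0'
python3 - <<'E'
from h import *
st()
print(delta(bedp(.0008,-.0006,.0115),bedtool()))
E
```

```text
time: 14.5
tcp_pos: [0.5161, -0.2107, 0.0915]
orientation: [-1.576, -0.265, -0.559]
ft_force: [0.2, -0.6, -2.4]
opening: 0.0489
time: 14.8
tcp_pos: [0.5168, -0.2108, 0.0904]
orientation: [-1.576, -0.265, -0.559]
ft_force: [-12.5, 1.6, 14.9]
opening: 0.0494
t 14.8 p [ 516.8 -210.8   90.4] F [-12.5   1.6  14.9] op 49.4 y [ 0.491 -0.095 -0.866] z [0.19  0.982 0.   ] j [-0.65  0.22 -0.88 -0.01  0.22 -0.4 ]
[ 0.002 -0.007  0.007 -0.006  0.009  0.004]
```

```bash
python3 -m jog '0 -0.015 0 0 0 0; 0 -0.015 0 0 0 0'; python3 -m jog '0 0 0 0 0 0; 0 0 0 0 0 0; 0 0 0 0 0 0; 0 0 0 0 0 0' 1
python3 - <<'E'
from h import *
st()
t=snapshot("top");crop(t,196,262,312,392,9,"t13.png")
E
```

```text
time: 15.0
tcp_pos: [0.5166, -0.2109, 0.091]
orientation: [-1.576, -0.265, -0.56]
ft_force: [0.4, -0.0, -0.9]
opening: 0.0489
time: 15.4
tcp_pos: [0.5167, -0.2109, 0.091]
orientation: [-1.577, -0.265, -0.56]
ft_force: [0.9, 0.2, 0.1]
opening: 0.0851
t 15.4 p [ 516.7 -210.9   91. ] F [0.9 0.2 0.1] op 85.1 y [ 0.492 -0.095 -0.866] z [ 0.19   0.982 -0.   ] j [-0.65  0.22 -0.88 -0.01  0.22 -0.4 ]
```

View pics/t13.png

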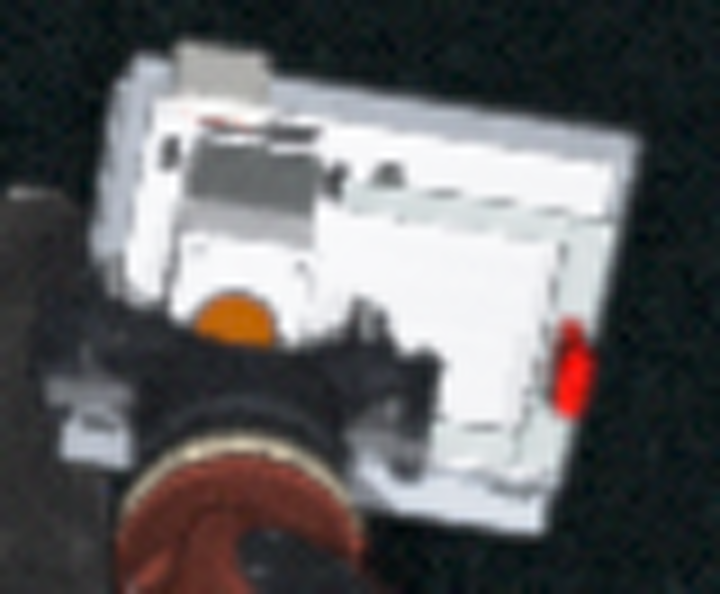

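```bash
python3 -m jog '0 -0.5 0 0 0 0; 0 -1.5 0 0 0 0; 0 -2.5 0 0 0 0; 0 -2.8 -1 0 0 0; 0 -2.8 -2.5 0 0 0; 0 -2.8 -3.9 0 0 0; 0 -2.8 -4.4 0 0 0; 0 -2.8 -4.4 0 0 0; 0 -2.8 -4.4 0 0 0' 0.2 20
python3 - <<'E'
from h import *
st()
print(delta(bedp(0,-.133,.035),bedtool()))
t=snapshot("top");crop(t,196,262,312,392,9,"t14.png")
s=snapshot("scene");crop(s,150,250,290,390,7,"s14.png")
E
```

```text
time: 16.35
tcp_pos: [0.45, -0.3315, 0.1631]
orientation: [-1.575, -0.264, -0.559]
ft_force: [0.9, 1.3, -0.2]
opening: 0.0512
t 16.35 p [ 450.  -331.5  163.1] F [ 0.9  1.3 -0.2] op 51.2 y [ 0.491 -0.094 -0.866] z [0.19  0.982 0.001] j [-0.98  0.13 -0.71  0.34  0.36 -0.71]
[-9.000e-03  2.015e+00 -3.600e-02 -1.400e-02 -0.000e+00 -1.000e-03]
```

View pics/t14.png

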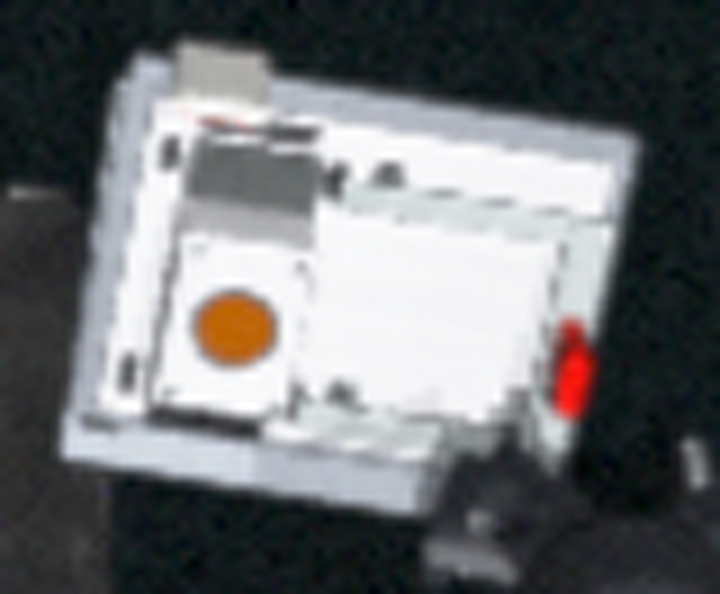

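View pics/s14.png

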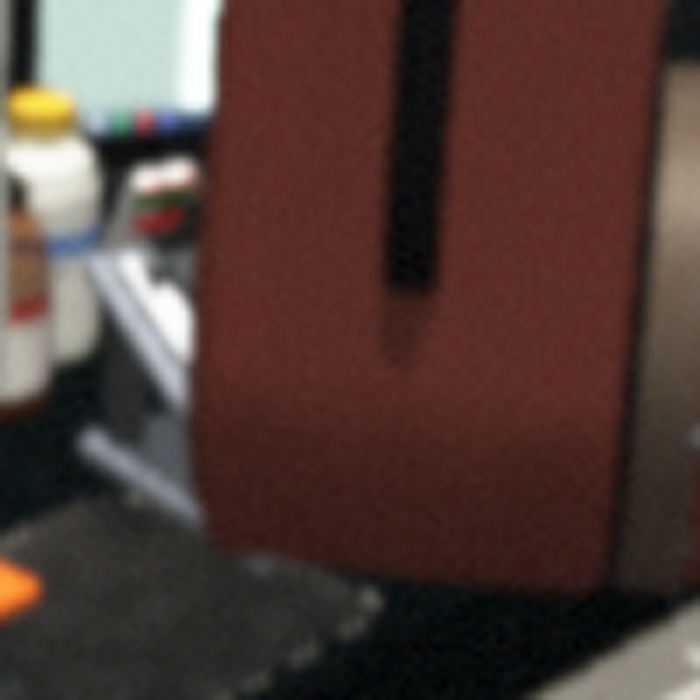

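```bash
cat > seatcheck.py <<'E'
from h import *
t=snapshot("top");im=t["color"].astype(float)
tz=lambda q:(np.array(q)+.5-np.array([312,196]))*9-.5
w=np.clip(im[225:243,330:346,0]-im[225:243,330:346,2]-80,0,None);yy,xx=np.mgrid[225:243,330:346]
d=np.array([(xx*w).sum()/w.sum(),(yy*w).sum()/w.sum()]);print("disc obs",tz(d).round(1),"pred",tz(proj(t,bedp(0,0,.046))).round(1))
for c in ((.055,.025,0),(.055,-.025,0),(.055,0,.0),(.05,.025,0.01),(.05,-.025,.01)): print(c,tz(proj(t,bedp(*c))).round(1))
g=im.mean(2)
for r in range(211,219): print(r,tz([0,r])[1],g[r,329:352].astype(int).tolist())
w=np.clip(im[228:246,370:382,0]-im[228:246,370:382,1]-60,0,None);yy,xx=np.mgrid[228:246,370:382]
d=np.array([(xx*w).sum()/w.sum(),(yy*w).sum()/w.sum()]);print("red obs",tz(d).round(1))
for c in ((0,-.133,.055),(0,-.133,.037),(0,-.133,.019)): print(c,tz(proj(t,bedp(*c))).round(1))
E
python3 seatcheck.py
```

```text
disc obs [235.  328.4] pred [232.5 324. ]
(0.055, 0.025, 0) [192.8 127.7]
(0.055, -0.025, 0) [326.1 150.3]
(0.055, 0, 0.0) [259.4 139. ]
(0.05, 0.025, 0.01) [190.2 150.5]
(0.05, -0.025, 0.01) [324.1 173.2]
211 139.0 [235, 164, 141, 234, 204, 147, 156, 191, 208, 227, 206, 192, 148, 118, 112, 108, 104, 129, 209, 245, 249, 249, 249]
212 148.0 [211, 117, 109, 225, 169, 119, 111, 112, 112, 118, 116, 125, 129, 185, 201, 197, 191, 204, 237, 246, 247, 248, 249]
213 157.0 [209, 112, 109, 186, 141, 110, 106, 98, 99, 103, 106, 112, 108, 115, 113, 107, 100, 132, 180, 237, 225, 240, 247]
214 166.0 [204, 137, 158, 176, 129, 107, 103, 100, 104, 103, 102, 104, 104, 103, 102, 102, 105, 110, 132, 188, 136, 172, 242]
215 175.0 [246, 229, 239, 170, 113, 105, 105, 103, 106, 104, 104, 107, 107, 104, 106, 105, 108, 106, 114, 105, 79, 149, 238]
216 184.0 [248, 248, 245, 166, 111, 104, 103, 106, 103, 102, 103, 106, 101, 105, 105, 106, 106, 111, 129, 99, 91, 205, 220]
217 193.0 [248, 248, 244, 170, 122, 114, 112, 111, 110, 108, 105, 105, 104, 104, 107, 106, 110, 116, 152, 125, 110, 199, 214]
218 202.0 [247, 245, 219, 185, 169, 155, 151, 142, 132, 130, 121, 116, 114, 111, 107, 111, 109, 125, 210, 206, 177, 209, 208]
red obs [573.  377.8]
(0, -0.133, 0.055) [593.6 396. ]
(0, -0.133, 0.037) [590.  374.5]
(0, -0.133, 0.019) [586.4 353.4]
```

```bash
python3 -m jog '0 0.5 0.15 0 0 0; 0 1 0.15 0 0 0; 0 1.5 0.15 0 0 0; 0 1.8 0.15 0 0 0; 0 2 0.15 0 0 0; 0 2 0.15 0 0 0'
python3 - <<'E'
from h import *
st()
print(delta(bedp(0,-.1275,.035),bedtool()))
t=snapshot("top");crop(t,196,262,312,392,9,"t15.png")
E
```

```text
time: 17.1
tcp_pos: [0.4809, -0.3313, 0.111]
orientation: [-1.575, -0.266, -0.557]
ft_force: [-0.4, 0.3, 0.1]
opening: 0.0515
t 17.1 p [ 480.9 -331.3  111. ] F [-0.4  0.3  0.1] op 51.5 y [ 0.491 -0.093 -0.866] z [0.188 0.982 0.001] j [-0.92  0.25 -0.74  0.17  0.34 -0.66]
[-0.014  0.005 -0.053 -0.027  0.021 -0.004]
```

View pics/t15.png

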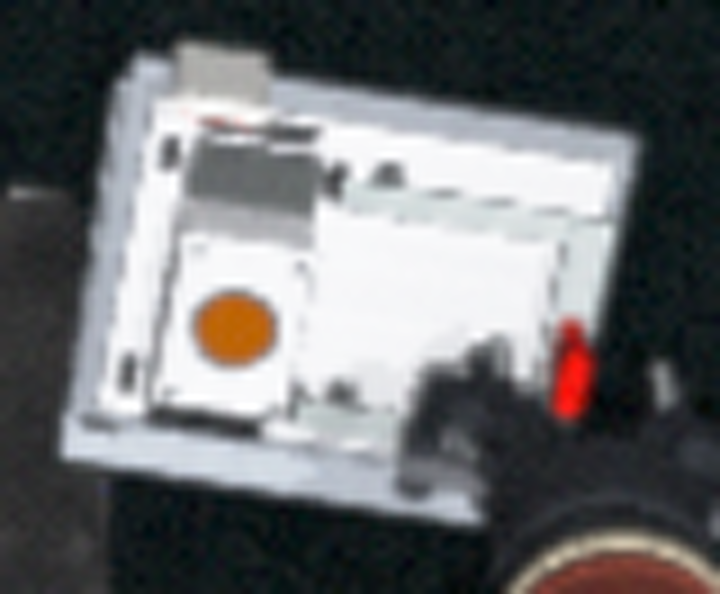

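```bash
python3 -m jog '0 0 0 0 0 0; 0 0 0 0 0 0; 0 0 0 0 0 0; 0 0 0 0 0 0; 0 0 0 0 0 0; 0 0 0 0 0 0' -1 20
python3 - <<'E'
from h import *
st()
o=observe();print((bedR().T@(np.array(o["tcp_pos"])-SEAT)*1e3).round(1))
t=snapshot("top");crop(t,196,262,312,392,9,"t16.png")
E
```

```text
time: 17.75
tcp_pos: [0.4809, -0.3318, 0.1118]
orientation: [-1.575, -0.267, -0.558]
ft_force: [-2.9, 1.1, 5.5]
opening: 0.0095
t 17.75 p [ 480.9 -331.8  111.8] F [-2.9  1.1  5.5] op 9.5 y [ 0.492 -0.093 -0.866] z [0.188 0.982 0.001] j [-0.92  0.25 -0.74  0.17  0.34 -0.66]
[   1.  -126.4   35.8]
```

View pics/t16.png

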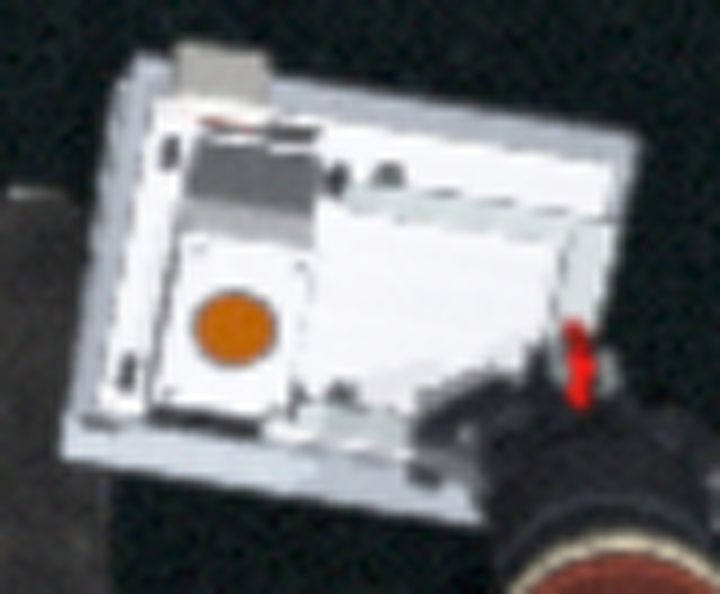

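```bash
python3 -m jog '0 0 0.2 0 0 0; 0 0 0.4 0 0 0; 0 0 0.6 0 0 0; 0 0 0.8 0 0 0; 0 0 0.8 0 0 0'
python3 - <<'E'
from h import *
st()
o=observe();print((bedR().T@(np.array(o["tcp_pos"])-SEAT)*1e3).round(1), (bedR().T@o["ft_force"]).round(1))
t=snapshot("top");crop(t,196,262,312,392,9,"t17.png")
E
```

```text
time: 18.3
tcp_pos: [0.4855, -0.307, 0.1118]
orientation: [-1.575, -0.267, -0.557]
ft_force: [-5.3, 2.2, 5.3]
opening: 0.0094
t 18.3 p [ 485.5 -307.   111.8] F [-5.3  2.2  5.3] op 9.4 y [ 0.492 -0.092 -0.866] z [0.187 0.982 0.001] j [-0.88  0.23 -0.78  0.15  0.32 -0.62]
[   0.8 -101.2   36. ] [-2.2  1.1  7.4]
```

View pics/t17.png

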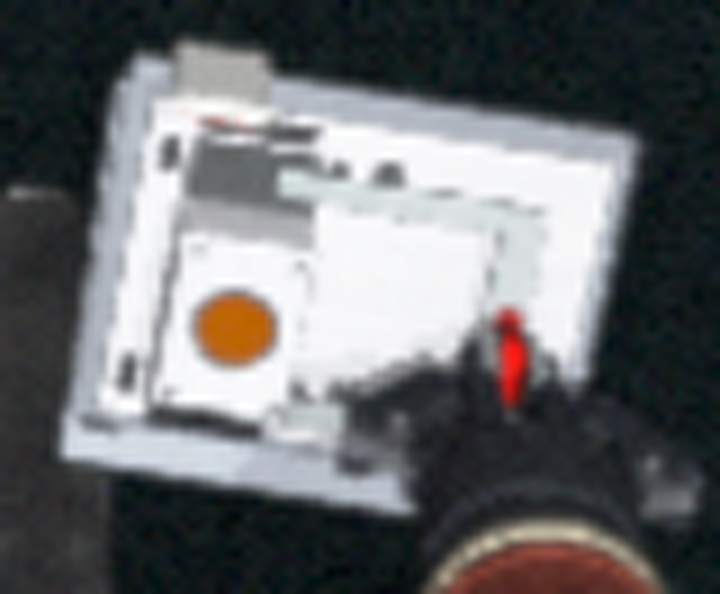

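```bash
python3 -m jog '0 0 0.2 0 0 0; 0 0 0.4 0 0 0; 0 0 0.55 0 0 0; 0 0 0.65 0 0 0; 0 0 0.7 0 0 0;0 0 0.7 0 0 0'
cat > fb.py <<'E'
from h import *
st()
o=observe();print((bedR().T@(np.array(o["tcp_pos"])-SEAT)*1e3).round(1), (bedR().T@o["ft_force"]).round(1))
E
python3 fb.py
python3 -m jog '0 0 0.04 0 0 0; 0 0 0.08 0 0 0; 0 0 0.08 0 0 0'; python3 fb.py
```

```text
time: 18.95
tcp_pos: [0.4894, -0.2858, 0.1118]
orientation: [-1.574, -0.268, -0.557]
ft_force: [-4.8, -0.2, 5.3]
opening: 0.0095
t 18.95 p [ 489.4 -285.8  111.8] F [-4.8 -0.2  5.3] op 9.5 y [ 0.492 -0.092 -0.866] z [0.186 0.983 0.002] j [-0.84  0.21 -0.8   0.13  0.31 -0.58]
[  0.6 -79.6  36. ] [-1.4 -1.1  6.9]
time: 19.25
tcp_pos: [0.4897, -0.2841, 0.1119]
orientation: [-1.576, -0.267, -0.557]
ft_force: [-5.9, -5.3, 3.2]
opening: 0.0094
t 19.25 p [ 489.7 -284.1  111.9] F [-5.9 -5.3  3.2] op 9.4 y [ 0.491 -0.094 -0.866] z [ 0.187  0.982 -0.   ] j [-0.83  0.21 -0.81  0.12  0.3  -0.57]
[  0.7 -77.9  36.2] [-2.6 -6.3  5.2]
```

```bash
python3 -m jog '0 0 0.04 0 0 0; 0 0 0.08 0 0 0; 0 0 0.08 0 0 0'; python3 fb.py;  python3 - <<'E'
from h import *
t=snapshot("top");crop(t,196,262,312,392,9,"t18.png")
E
```

```text
time: 19.55
tcp_pos: [0.4897, -0.2841, 0.1121]
orientation: [-1.581, -0.264, -0.558]
ft_force: [-6.3, -11.8, -0.7]
opening: 0.009
t 19.55 p [ 489.7 -284.1  112.1] F [ -6.3 -11.8  -0.7] op 9.0 y [ 0.49  -0.099 -0.866] z [ 0.19   0.982 -0.004] j [-0.83  0.21 -0.81  0.12  0.3  -0.57]
[  0.7 -77.8  36.3] [ -3.8 -12.8   1.4]
```

View pics/t18.png

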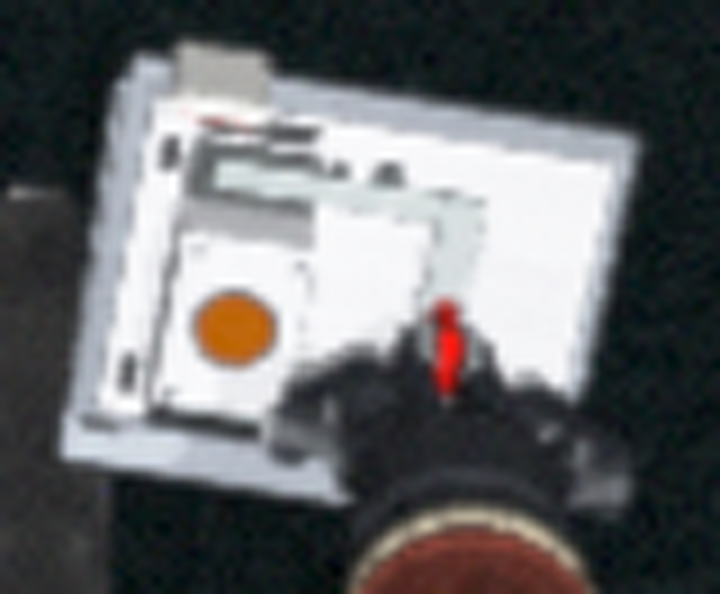

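```bash
python3 -m jog '0 0 -0.01 0 0 0; 0 0 -0.01 0 0 0'; python3 -m jog '0 0 0 0 0 0; 0 0 0 0 0 0; 0 0 0 0 0 0' -0.2; python3 fb.py; python3 -m jog '0 -0.5 0 0 0 0; 0 -1.5 0 0 0 0; 0 -2 0 0 0 0; 0 -2.4 0.5 0 0 0; 0 -2.4 1.8 0 0 0; 0 -2.4 2.5 0 0 0; 0 -2.4 2.5 0 0 0' 1
python3 - <<'E'
from h import *
t=snapshot("top");crop(t,196,262,312,392,9,"t19.png")
st()
print(delta(bedp(-.0015,0,.0125),bedtool()))
E
python3 seatcheck.py | head -1
```

```text
time: 19.8
tcp_pos: [0.4896, -0.2842, 0.112]
orientation: [-1.581, -0.264, -0.558]
ft_force: [-3.3, -3.2, 2.1]
opening: 0.0089
time: 20.1
tcp_pos: [0.4897, -0.2838, 0.1119]
orientation: [-1.58, -0.265, -0.557]
ft_force: [0.3, -0.4, -1.1]
opening: 0.034
t 20.1 p [ 489.7 -283.8  111.9] F [ 0.3 -0.4 -1.1] op 34.0 y [ 0.49  -0.098 -0.866] z [ 0.19   0.982 -0.004] j [-0.83  0.21 -0.81  0.12  0.3  -0.57]
[  0.6 -77.6  36.1] [-0.3 -0.3 -1.2]
time: 20.8
tcp_pos: [0.4685, -0.2004, 0.1737]
orientation: [-1.578, -0.266, -0.555]
ft_force: [-0.3, 0.2, -0.3]
opening: 0.0852
t 20.85 p [ 468.8 -201.8  174. ] F [ 0.5 -0.6 -0.3] op 85.4 y [ 0.49  -0.097 -0.866] z [ 0.187  0.982 -0.004] j [-0.71 -0.02 -0.86  0.27  0.25 -0.46]
[-0.058  3.185  0.041  0.013  0.047 -0.006]
disc obs [235.1 328.4] pred [232.5 324. ]seatcheck.py:10: RuntimeWarning: invalid value encountered in scalar divide
  d=np.array([(xx*w).sum()/w.sum(),(yy*w).sum()/w.sum()]);print("red obs",tz(d).round(1))
```

View pics/t19.png

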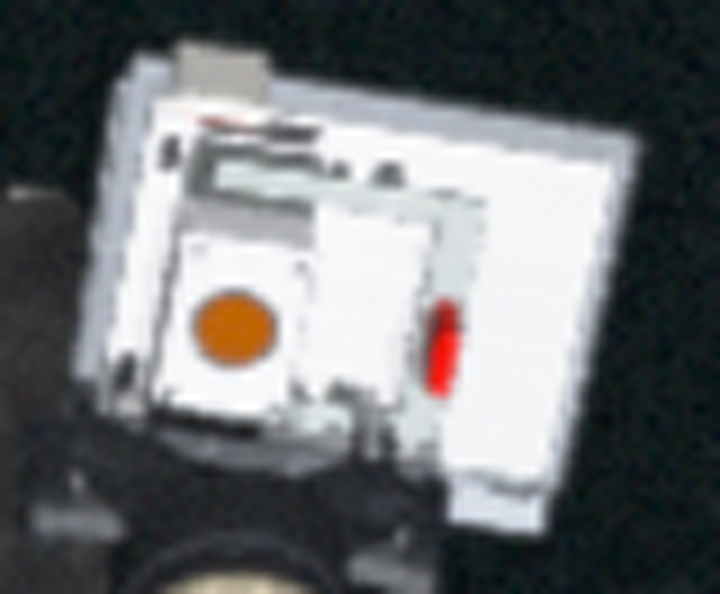

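```bash
python3 -m jog '-0.06 0.8 0.01 0 0.04 0; -0.06 1.6 0.01 0 0.04 0; -0.06 2.2 0.01 0 0.04 0; -0.06 2.7 0.01 0 0.04 0; -0.06 3 0.01 0 0.04 0; -0.06 3.18 0.01 0 0.04 0; -0.06 3.18 0.01 0 0.04 0' 0.55; python3 fb.py;python3 - <<'E'
from h import *
t=snapshot("top");crop(t,196,262,312,392,9,"t20.png")
print(delta(bedp(-.0015,-.0009,.0125),bedtool()))
E
```

```text
time: 21.6
tcp_pos: [0.5142, -0.2118, 0.0902]
orientation: [-1.579, -0.262, -0.56]
ft_force: [-0.1, -0.3, 0.1]
opening: 0.066
t 21.6 p [ 514.2 -211.8   90.2] F [-0.1 -0.3  0.1] op 66.0 y [ 0.49  -0.097 -0.867] z [ 0.192  0.981 -0.002] j [-0.65  0.22 -0.89 -0.01  0.22 -0.41]
[-1.3 -2.3 12.2] [ 0.  -0.3  0.1]
[-0.011  0.004  0.043  0.021 -0.001 -0.006]
```

View pics/t20.png

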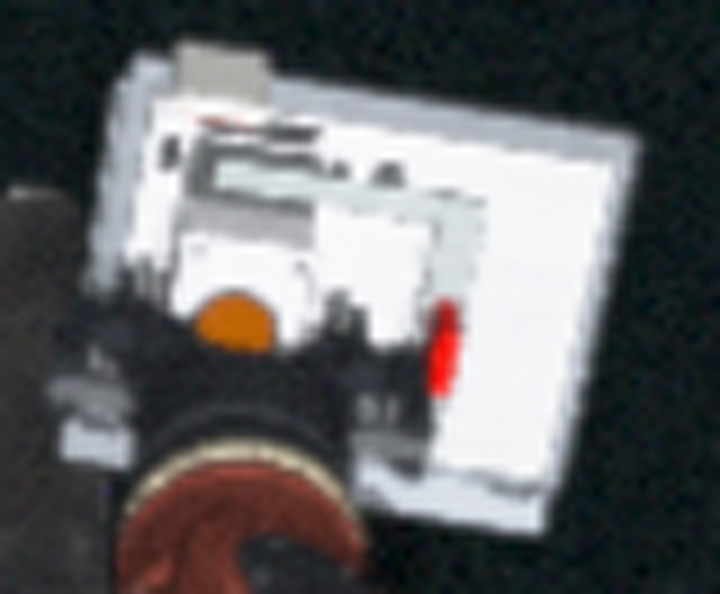

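```bash
python3 -m jog '0 0 0.04 0.02 0 0; 0 0 0.04 0.02 0 0'; python3 -m jog '0 0 0 0 0 0; 0 0 0 0 0 0; 0 0 0 0 0 0;0 0 0 0 0 0; 0 0 0 0 0 0;0 0 0 0 0 0' -0.2 70; python3 fb.py;python3 - <<'E'
from h import *
t=snapshot("top");crop(t,196,262,312,392,9,"t21.png")
E
```

```text
time: 21.85
tcp_pos: [0.5146, -0.2107, 0.0913]
orientation: [-1.577, -0.264, -0.56]
ft_force: [0.1, 0.3, -0.5]
opening: 0.0659
time: 22.45
tcp_pos: [0.5146, -0.2108, 0.0921]
orientation: [-1.577, -0.265, -0.561]
ft_force: [-7.3, 1.5, 11.2]
opening: 0.0491
t 22.45 p [ 514.6 -210.8   92.1] F [-7.3  1.5 11.2] op 49.1 y [ 0.492 -0.096 -0.865] z [ 0.191  0.982 -0.001] j [-0.65  0.22 -0.89 -0.01  0.22 -0.41]
[-0.3 -1.2 13.8] [-0.9  0.  13.4]
```

View pics/t21.png

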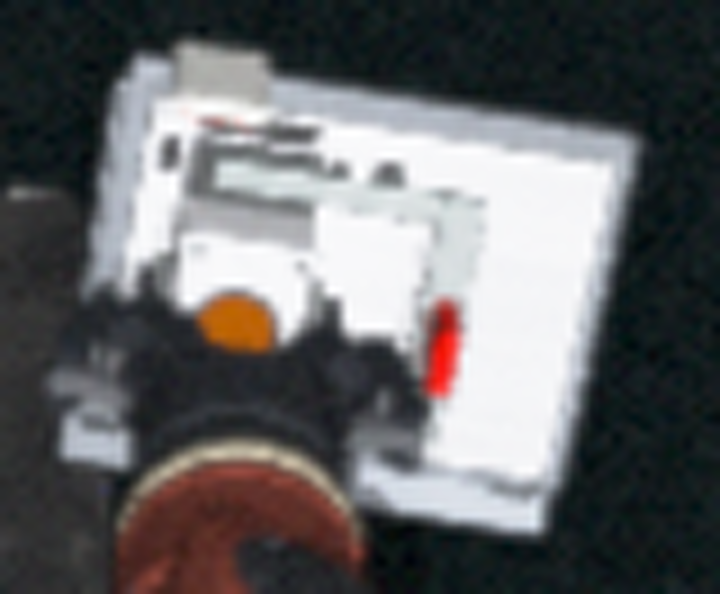

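```bash
python3 -m jog '0 -0.02 0 0 0 0; 0 -0.04 0 0 0 0; 0 -0.06 0 0 0 0; 0 -0.08 0 0 0 0; 0 -0.1 0 0 0 0; 0 -0.12 0 0 0 0;0 -0.14 0 0 0 0;0 -0.16 0 0 0 0;0 -0.18 0 0 0 0; 0 -0.2 0 0 0 0; 0 -0.2 0 0 0 0'; python3 fb.py
python3 - <<'E'
from h import *
t=snapshot("top");crop(t,196,262,312,392,9,"t22.png")
E
```

```text
time: 23.6
tcp_pos: [0.5116, -0.2102, 0.0972]
orientation: [-1.577, -0.265, -0.561]
ft_force: [3.4, -1.7, -7.5]
opening: 0.0491
t 23.6 p [ 511.6 -210.2   97.2] F [ 3.4 -1.7 -7.5] op 49.1 y [ 0.492 -0.096 -0.865] z [ 0.191  0.982 -0.001] j [-0.66  0.2  -0.89  0.    0.23 -0.41]
[-0.4 -1.2 19.8] [-0.5 -1.  -8.3]
```

View pics/t22.png

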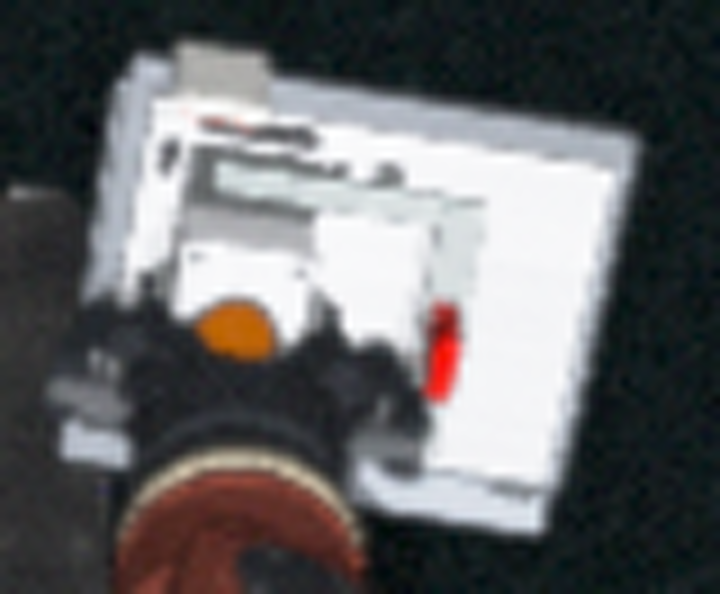

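```bash
python3 -m jog '0 -0.02 0 0 0 0; 0 -0.04 0 0 0 0; 0 -0.06 0 0 0 0; 0 -0.08 0 0 0 0; 0 -0.1 0 0 0 0; 0 -0.12 0 0 0 0;0 -0.14 0 0 0 0;0 -0.16 0 0 0 0;0 -0.18 0 0 0 0; 0 -0.2 0 0 0 0; 0 -0.22 0 0 0 0; 0 -0.24 0 0 0 0; 0 -0.26 0 0 0 0; 0 -0.28 0 0 0 0; 0 -0.3 0 0 0 0; 0 -0.3 0 0 0 0; 0 -0.3 0 0 0 0'; python3 fb.py
python3 - <<'E'
from h import *
t=snapshot("top");crop(t,196,262,312,392,9,"t23.png");crop(t,200,222,322,352,24,"t23z.png")
E
```

```text
time: 25.35
tcp_pos: [0.5072, -0.2094, 0.1049]
orientation: [-1.577, -0.265, -0.56]
ft_force: [6.4, -2.7, -12.5]
opening: 0.0492
t 25.35 p [ 507.2 -209.4  104.9] F [  6.4  -2.7 -12.5] op 49.2 y [ 0.492 -0.096 -0.866] z [ 0.191  0.982 -0.001] j [-0.66  0.18 -0.89  0.03  0.23 -0.41]
[-0.4 -1.2 28.6] [ -0.3  -1.4 -14.2]
```

View pics/t23.png

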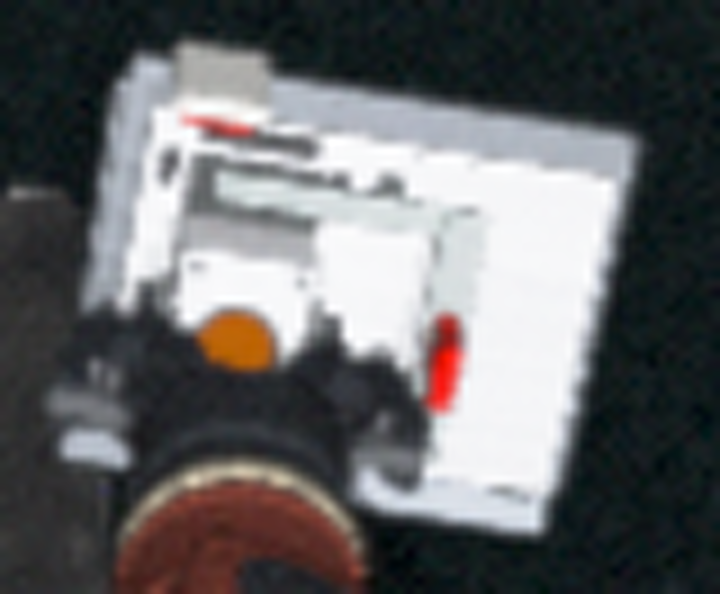

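View pics/t23z.png

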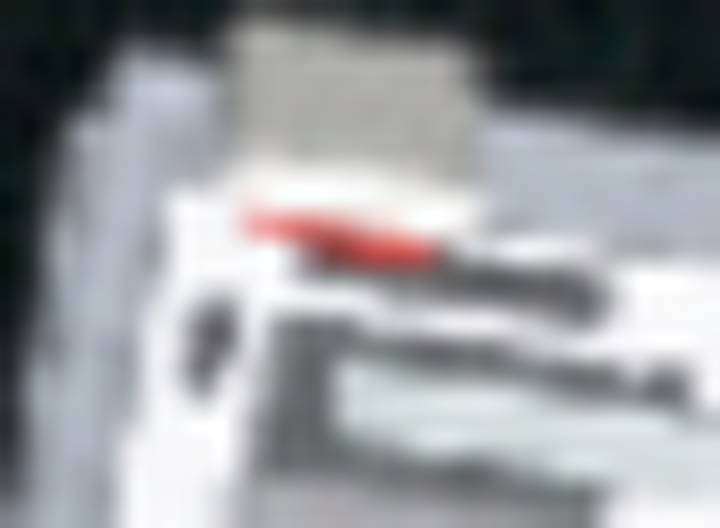

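```bash
python3 -m jog '0 0 0 0 0 0; 0 0 0 0 0 0; 0 0 0 0 0 0; 0 0 0 0 0 0; 0 0 0 0 0 0; 0 0 0 0 0 0; 0 0 0 0 0 0; 0 0 0 0 0 0'; python3 fb.py; python3 -m jog '0 0.01 0 0 0 0; 0 0.03 0 0 0 0; 0 0.05 0 0 0 0; 0 0.075 0 0 0 0; 0 0.1 0 0 0 0; 0 0.125 0 0 0 0; 0 0.15 0 0 0 0; 0 0.175 0 0 0 0; 0 0.2 0 0 0 0; 0 0.225 0 0 0 0; 0 0.25 0 0 0 0; 0 0.275 0 0 0 0; 0 0.3 0 0 0 0; 0 0.325 0 0 0 0; 0 0.345 0 0 0 0; 0 0.365 0 0 0 0; 0 0.385 0 0 0 0; 0 0.405 0 0 0 0; 0 0.42 0 0 0 0; 0 0.43 0 0 0 0'; python3 fb.py
```

```text
time: 26.2
tcp_pos: [0.5072, -0.2094, 0.1048]
orientation: [-1.577, -0.265, -0.56]
ft_force: [7.0, -2.3, -12.0]
opening: 0.0491
t 26.2 p [ 507.2 -209.4  104.8] F [  7.   -2.3 -12. ] op 49.1 y [ 0.492 -0.096 -0.866] z [ 0.191  0.982 -0.001] j [-0.66  0.18 -0.89  0.03  0.23 -0.41]
[-0.4 -1.2 28.5] [  0.3  -0.9 -14.1]
time: 28.2
tcp_pos: [0.5136, -0.2107, 0.0938]
orientation: [-1.578, -0.265, -0.561]
ft_force: [0.4, -0.7, -1.8]
opening: 0.0489
t 28.2 p [ 513.6 -210.7   93.8] F [ 0.4 -0.7 -1.8] op 48.9 y [ 0.492 -0.096 -0.865] z [ 0.191  0.982 -0.001] j [-0.65  0.21 -0.89 -0.01  0.22 -0.41]
[-0.3 -1.3 15.7] [-0.4 -0.6 -1.9]
```

```bash
python3 -m jog '0 0.015 0 0 0 0; 0 0.03 0 0 0 0; 0 0.045 0 0 0 0; 0 0.055 0 0 0 0; 0 0.055 0 0 0 0'; python3 fb.py
```

```text
time: 28.7
tcp_pos: [0.5144, -0.2109, 0.0923]
orientation: [-1.578, -0.265, -0.561]
ft_force: [-0.3, -0.4, -0.9]
opening: 0.0492
t 28.7 p [ 514.4 -210.9   92.3] F [-0.3 -0.4 -0.9] op 49.2 y [ 0.492 -0.096 -0.865] z [ 0.191  0.982 -0.001] j [-0.65  0.22 -0.89 -0.01  0.22 -0.41]
[-0.3 -1.3 14. ] [-0.6 -0.4 -0.7]
```

```bash
python3 -m jog '0 0.01 0 0 0 0; 0 0.02 0 0 0 0; 0 0.025 0 0 0 0'; python3 fb.py
```

```text
time: 29.0
tcp_pos: [0.5146, -0.2109, 0.092]
orientation: [-1.578, -0.265, -0.561]
ft_force: [-12.2, 2.8, 14.4]
opening: 0.0488
t 29.0 p [ 514.6 -210.9   92. ] F [-12.2   2.8  14.4] op 48.8 y [ 0.492 -0.097 -0.865] z [ 0.191  0.982 -0.001] j [-0.65  0.22 -0.89 -0.01  0.22 -0.41]
[-0.3 -1.3 13.7] [-3.7  0.4 18.7]
```

```bash
python3 -m jog '0 -0.01 0 0 0 0; 0 -0.01 0 0 0 0'; python3 -m jog '0 0 0 0 0 0; 0 0 0 0 0 0; 0 0 0 0 0 0; 0 0 0 0 0 0' 0.55; python3 fb.py; python3 -m jog '0 -0.4 0 0 0 0; 0 -1.2 0 0 0 0; 0 -2.2 0 0 0 0; 0 -3.4 0 0 0 0; 0 -4.5 0 0 0 0; 0 -5 0 0 0 0; 0 -5 0 0 0 0'
python3 - <<'E'
from h import *
t=snapshot("top");crop(t,196,262,312,392,9,"t24.png")
st()
s=snapshot("scene");cv2.imwrite("pics/s24.png",s["color"][:,:,::-1])
print(delta([.25,-.42,.30]))
E
python3 seatcheck.py 2>/dev/null| head -1
```

```text
time: 29.2
tcp_pos: [0.5145, -0.2109, 0.0925]
orientation: [-1.578, -0.265, -0.561]
ft_force: [0.4, -0.9, -2.6]
opening: 0.0489
time: 29.6
tcp_pos: [0.5146, -0.211, 0.0925]
orientation: [-1.578, -0.265, -0.561]
ft_force: [0.3, 0.5, 0.1]
opening: 0.0661
t 29.6 p [ 514.6 -211.    92.5] F [0.3 0.5 0.1] op 66.1 y [ 0.492 -0.097 -0.865] z [ 0.191  0.982 -0.001] j [-0.65  0.22 -0.89 -0.01  0.22 -0.41]
[-0.  -1.3 14.1] [ 0.2  0.5 -0. ]
time: 30.3
tcp_pos: [0.4412, -0.1973, 0.2245]
orientation: [-1.58, -0.268, -0.564]
ft_force: [-0.3, 0.4, -0.5]
opening: 0.0663
t 30.35 p [ 441.1 -197.   223.1] F [ 0.3  0.3 -0.3] op 65.8 y [ 0.494 -0.099 -0.864] z [ 0.192  0.981 -0.002] j [-0.76 -0.15 -0.82  0.44  0.27 -0.5 ]
[-2.872 -4.657 -8.53   0.     0.     0.   ]
disc obs [235.5 330. ] pred [232.5 324. ]
```

View pics/t24.png

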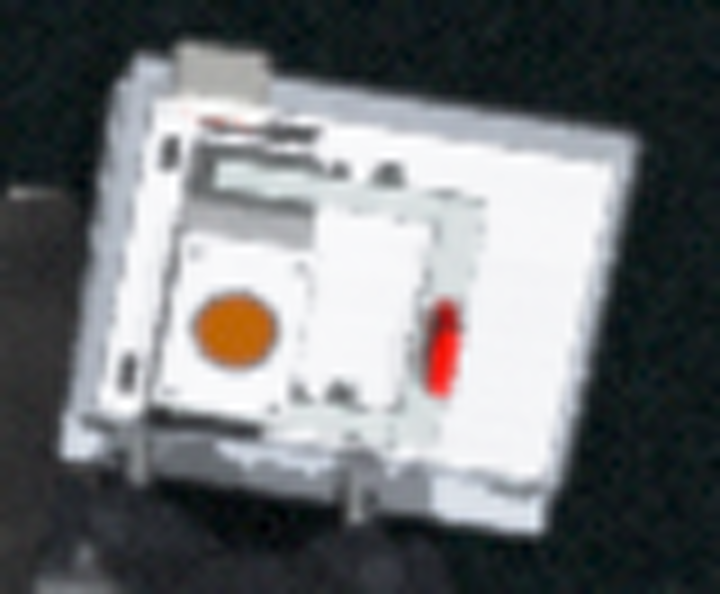

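View pics/s24.png

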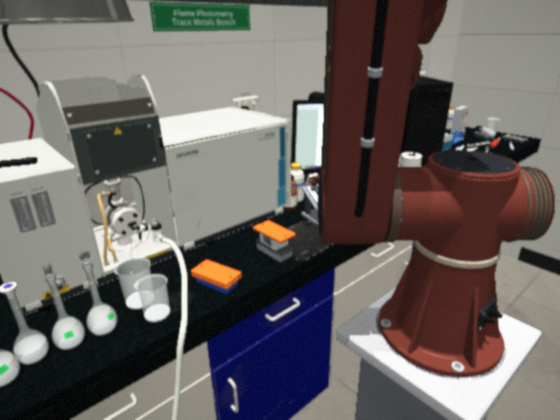

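Run:
```python
from h import *
print(delta([.40,.26,.27]))
```

```text
[-2.853 -3.536 14.67   0.     0.     0.   ]
```

```bash
python3 -m jog '-0.3 -0.8 0.8 0 0 0; -0.8 -1.5 2.3 0 0 0; -1.2 -2.2 3.8 0 0 0; -1.6 -2.8 5.3 0 0 0; -2 -3 6.8 0 0 0; -2.3 -3.2 8.3 0 0 0; -2.5 -3.4 9.8 0 0 0; -2.7 -3.5 11.3 0 0 0; -2.85 -3.5 12.8 0 0 0; -2.85 -3.5 14 0 0 0; -2.85 -3.5 14.6 0 0 0; -2.85 -3.5 14.6 0 0 0; -2.85 -3.5 14.6 0 0 0' 1
python3 - <<'E'
from h import *
st()
t=snapshot("top");s=snapshot("scene")
crop(s,150,250,290,370,7,"s25.png");crop(s,200,300,180,310,6,"s25b.png");crop(t,200,280,170,320,5,"t25.png")
E
python3 seatcheck.py 2>/dev/null
```

```text
time: 31.75
tcp_pos: [0.3995, 0.2589, 0.2668]
orientation: [-1.58, -0.265, -0.556]
ft_force: [-0.6, -0.8, 0.0]
opening: 0.085
t 31.75 p [399.5 258.9 266.8] F [-0.6 -0.8  0. ] op 85.0 y [ 0.489 -0.097 -0.867] z [ 0.188  0.982 -0.004] j [ 0.68 -0.06 -0.6   0.68 -0.39  0.8 ]
disc obs [235.6 330. ] pred [232.5 324. ]
(0.055, 0.025, 0) [192.8 127.7]
(0.055, -0.025, 0) [326.1 150.3]
(0.055, 0, 0.0) [259.4 139. ]
(0.05, 0.025, 0.01) [190.2 150.5]
(0.05, -0.025, 0.01) [324.1 173.2]
211 139.0 [236, 162, 140, 231, 206, 176, 194, 205, 232, 233, 207, 193, 154, 119, 112, 126, 111, 129, 210, 244, 248, 249, 249]
212 148.0 [213, 115, 112, 227, 161, 114, 109, 110, 115, 130, 131, 135, 158, 192, 201, 227, 206, 204, 239, 247, 247, 248, 248]
213 157.0 [209, 113, 114, 198, 145, 107, 100, 123, 128, 132, 133, 118, 115, 114, 106, 117, 127, 143, 209, 240, 226, 240, 247]
214 166.0 [208, 136, 161, 196, 139, 102, 102, 194, 214, 215, 203, 171, 150, 136, 131, 131, 134, 125, 141, 195, 137, 171, 241]
215 175.0 [245, 230, 239, 188, 124, 105, 119, 203, 217, 214, 213, 213, 214, 212, 218, 219, 208, 178, 164, 158, 130, 157, 238]
216 184.0 [248, 247, 245, 166, 112, 105, 128, 195, 201, 202, 204, 209, 215, 215, 218, 219, 217, 215, 214, 214, 220, 221, 226]
217 193.0 [248, 248, 246, 172, 117, 112, 115, 120, 119, 131, 149, 168, 201, 213, 206, 205, 207, 212, 217, 220, 222, 220, 221]
218 202.0 [246, 246, 241, 180, 153, 153, 142, 132, 125, 121, 122, 122, 127, 125, 125, 123, 146, 166, 211, 228, 222, 220, 216]
red obs [nan nan]
(0, -0.133, 0.055) [593.6 396. ]
(0, -0.133, 0.037) [590.  374.5]
(0, -0.133, 0.019) [586.4 353.4]
```

View pics/s25.png

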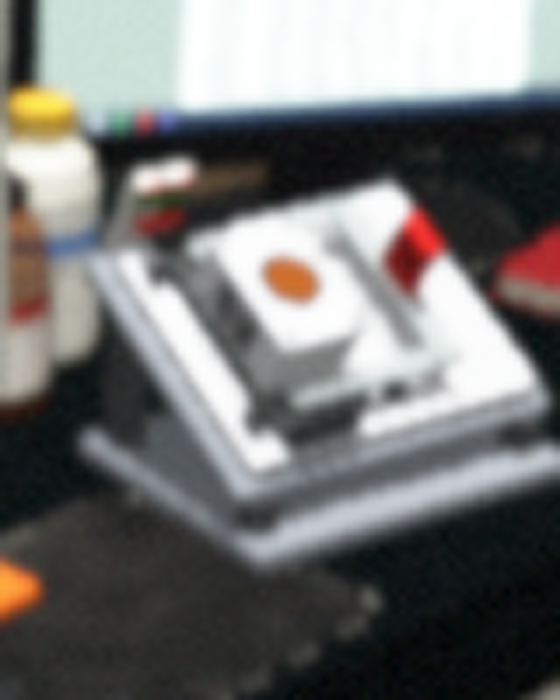

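View pics/s25b.png

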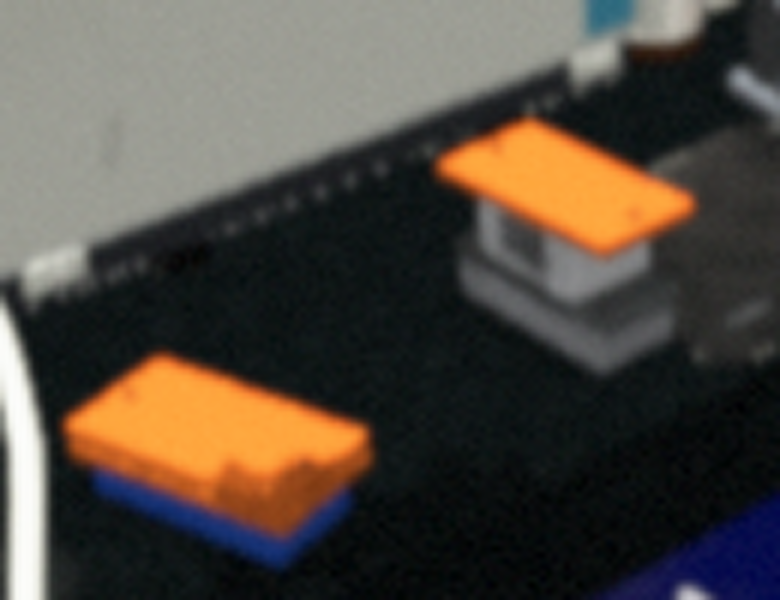

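View pics/t25.png

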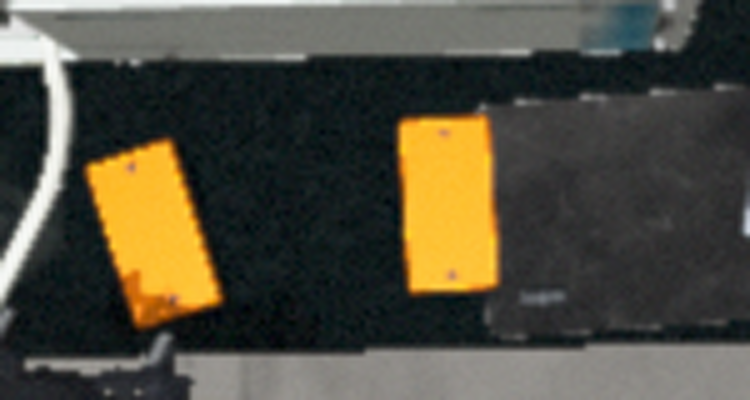

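Run:
```python
from h import *
t=snapshot("top");s=snapshot("scene")
def cen(c,box,f):
    r0,r1,c0,c1=box;im=c["color"][r0:r1,c0:c1].astype(float);w=f(im);yy,xx=np.mgrid[r0:r1,c0:c1];return np.array([(xx*w).sum()/w.sum(),(yy*w).sum()/w.sum()])
red=lambda im:np.clip(im[...,0]-im[...,1:].max(2)-40,0,None)
am=lambda im:np.clip(im[...,0]-im[...,2]-50,0,None)
f=lambda p:(bedR().T@(p-SEAT)*1e3).round(1)
a=cen(t,(225,245,355,368),red);b=cen(s,(178,195,343,354),red);p,g=tri(t,a,s,b);print("handle",a,b,f(p),g)
a=cen(t,(226,240,330,346),am);b=cen(s,(184,196,325,338),am);p,g=tri(t,a,s,b);print("disc",a,b,f(p),g)
rc,uv,w=rectof(t,(220,275,180,220),.036,orange);print(rc)
rc,uv,w=rectof(t,(215,270,240,275),.074,orange);print("mid",rc)
```

```text
handle [360.8286802 234.9822335] [349.28435654 184.03801695] [  0.8 -78.2  43.6] 0.0002933463844180227
disc [337.69364734 232.22897289] [331.0877193  189.41102757] [-2.7 -1.1 44. ] 0.0012235511148542878
((465.4369812011719, 259.271484375), (119.74551391601562, 63.416202545166016), 17.62006378173828)
mid ((478.9967041015625, 53.256553649902344), (119.10240173339844, 63.78852462768555), 2.3884451389312744)
```

```bash
python3 -c "
from h import *
st()
print(sign_off())"
```

```text
t 32.0 p [400.3 256.7 269.2] F [-0.5 -0.6  0.8] op 85.3 y [ 0.492 -0.097 -0.865] z [ 0.193  0.981 -0.001] j [ 0.68 -0.07 -0.6   0.68 -0.39  0.8 ]
the job is handed in; nothing more can be done
None
```

The job is done and was handed in at 32.0 s of the 64 s allowed. No verdict came back.

- **Spacer:** It lies on the pile, within about 1 mm and 0.2° of the lower spacer by the top camera.
- **Cassette:** It is seated in the sloping bed. The pointer is back at rest and the window triangulates to about floor height plus 46 mm. It rests about 2–3 mm towards the downhill stop, within the play.
- **Latch:** I pushed it against a hard stop at about 13 N, and its tab now stands 78 mm from the seat.
- **Pull:** The force rose slowly to 14.2 N, with an estimated gauge travel of about 12 mm, inside the green band. I held it there for about a second. I then eased it down over about 2.8 s and let go.
- **Surroundings:** The last pictures show the middle spacer and lower cassette still standing. In the views I checked, nothing around them looked moved.

**Checks that disagreed:**
- **Latch start:** The latch measured about 127 mm from the seat at the start, not the nominal 133 mm, so I saw about 49 mm of travel rather than 55 mm. I judge it home from its end position and the hard stop.
- **Setting the cassette down:** On both set-downs (into the bed, and back down after the pull) it met the floor with a brief push of about 19 N, which I relaxed before opening the fingers.
- **Setting the spacer down:** This peaked at about 29 N, relaxed the same way.

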